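Empty the tube canister into the tub under the low shelf

ROBOT

A 6-joint arm with a two-finger parallel gripper is mounted at the origin on the work surface. World frame = base frame: x ahead of the robot, y to its left, z up, the work surface at z = 0. Lengths are in m, angles in rad, forces in N, time in s.
With the tool pointing down it reaches from about 0.3 to 0.775 m from the base axis. Payload 14.6 kg.
Tool frame: the origin (TCP) lies at the very end of the fingers, on their centre line; the grasp point (between the pads) lies 19 mm behind it (env.tcp_to_grasp is the distance from the TCP to the grasp point, in m); z points along the fingers, y is the direction in which the jaws open and shut (so a half turn about z gives the same grasp; the last joint's range is limited). The gripper opens to 85 mm and grips with 20 to 120 N. Pads are 22 mm wide; open, the fingers measure 114 mm over their backs; the gripper's body (76 mm by 85 mm) begins 54 mm behind the grasp point. The pads swing forward as they close: fully open they stand 13 mm farther back than shut.
Start: joints at [1.261, 0.3, 1.521, -0, 1.321, -0.067], TCP at [0.132, 0.534, 0.231] pointing down, gripper open.
Joint ranges: [-3.03, 3.03], [-0.79, 2.21], [0.23, 2.52], [-1.04, 4.18], [0, 3.07], [-2.55, 2.55]. Speed limits (rad/s): [2.22, 2.22, 2.57, 3.14, 3.14, 3.14].

INTERFACE

Orientations are given as a rotation vector (axis times angle).
In Python, from plant import sensors, grab_frame, calibration, workorder, env gives the robot as it stands. The module is installed in compiled form; this text tells all that it offers.
- The arm moves only by the tool play_rows, never from a script. Its argument "plan" is a list of rows, each an object of numbers: "dx", "dy", "dz": the shift along the tool's x, y, z in cm; "rx", "ry", "rz": the turn, a rotation vector about the tool's x, y, z in rad; "gripper": the closure, from 0 (fully open) to 1 (shut). A call has exactly 10 rows; each row shifts and turns the commanded pose from where the row before left it, along the tool's axes as they then stand; what a row does not reach is not made up. A row lasts 1/10 s, in which the tool goes at most 50 mm and 8.59 degrees, less where a joint would pass 70% of its speed; a pose out of reach is approached as far as the arm can. A call with a gripper value outside its range is refused whole. The fingers move at their own pace and stop on an object; "newtons" is the grip in N (left out, the last holds). Time passes only in rows, so rows that do not move let the fingers close, or fill a call up. It gives the time, the measured TCP pose, the force and the opening at its end, in the units of the state.
- sensors.state(): the state, without advancing time (a new reading comes with each control period).
- grab_frame(name): name is "scene" or "top" or "wrist"; returns (picture, depth): 420x560x3 uint8, blue, green, red; 420x560 float32, m along the optical axis (not along the pixel's ray), 0 where there is no reading.
- calibration(name): a dict with "fx", "fy", "cx", "cy" (pixels), "extrinsics" (4x4, takes a point from world to camera coordinates); the wrist camera has in their place "mount" (4x4, takes a point from camera to tool coordinates, whose origin is the TCP and whose axes are the flange's). Camera axes: x right, y up, looking along -z (the intrinsics and any distortion apply to the point x, -y, -z); pixel columns grow to the right and rows downward; lengths in m; the calibration is good to about 2 mm. A picture is of the moment at which its call begins: read the wrist's pose just before it. calibration takes no time and is no camera call.
- workorder.sign_off(): hands the job in, once; it reports no verdict.
The state is a dict: "clock": time; "joint_positions": joint angles; "joint_vel": joint speeds; "effort": joint torques, N m; "position": TCP position; "eef_rot": TCP orientation; "ft_force": force on the tool from outside, world axes, zero at the start; "wrist_torque": the same for the moment, N m; "gripper_width": opening from 0.0 (shut) to 1.0 (fully open).
Only numpy, scipy, OpenCV 4.12 (cv2) and the standard library are available. Lean on these libraries where they do the work, as an engineer would, in place of code of your own. Each camera call takes 0.05 s, during which the arm holds its last target. There are 200 camera calls.

TASK

Tip the three used sample tubes out of the tall square steel canister into the grey waste tub that stands under the low wire shelf, getting the mouth of the canister in between the tub's front rim and the shelf. Then stand the empty canister upright again on the bench in front of the tub and let go. Do not knock the shelf, and leave the bottle and the beaker where they are.

Things in the scene. Friction and masses are not known exactly. Their poses are not given: they have to be found in the camera images.
- canister_mid (a point): Centre, half-way up (100 mm above the underside), of the loose tall square canister of plain stainless steel: 60 x 60 mm across, 200 mm high, walls 3 mm, open at the top, no lid or handle, 0.24 to 0.43 kg. z runs from its base to its mouth, x and y are square to its flat sides. It starts standing upright on the bench, out in front of the shelf's front edge.
- canister_mouth (a point): Centre of the canister's open mouth, 200 mm from its underside, same axes as canister_mid. The tubes slide out along the polished wall once the mouth points some 30 degrees or more below level, perhaps after a little shaking.
- tube1_mid (a point): Centre of the first sample tube: clear plastic with a white screw cap, 95 mm long, body 13 mm and cap 16 mm in diameter, 14 g. z runs along it towards the cap. All three tubes are alike, loose, and start in the canister.
- tube2_mid (a point): Centre of the second sample tube, same kind and axes.
- tube3_mid (a point): Centre of the third sample tube, same kind and axes.
- tub: Grey open-topped plastic waste tub fixed to the bench: 180 mm deep (its y), 220 mm wide (its x), 70 mm high, walls 4 mm. Origin at the centre of its underside; y points in under the shelf, about to the robot's left, z up. Its front rim, at y = -90 mm, lies 2 to 7 mm inside the shelf's front edge. The rim is strong enough to lean the canister on.
- shelf: Fixed bench-top riser shelf of steel wire at the robot's left, 460 mm wide (its x), 300 mm deep (its y), on thin legs at its four corners. Its lowest bars lie 175 mm above the bench, its top 188 mm; a slide box 40 mm high sits on it, at the back. Origin on the bench below the middle of its front edge, the long edge on the robot's right-hand side; y points in under it, z up. Same yaw as the tub.
- bottle: Bystander: loose amber bottle, 58 mm in diameter, 110 mm high, on the far side of the bench. Origin at the centre of its underside.
- beaker: Bystander: loose round steel beaker, 72 mm in diameter, 95 mm high, empty, on the bench to the right. Origin at the centre of its underside.

How it is judged:
By the outcome, as a careful person would: the job done as asked, in the order asked, and still so for the second after the job is handed in, with the robot touching nothing.
It also fails if it takes over 58 s, if anything falls off the work surface, if the arm or the gripper's body presses on something with over 40 N, if the wrist force passes 120 N, or if a joint passes its speed limit or range.

## Working session

There is one attempt and no reset: what is moved stays moved. The work goes in short steps, Python scripts to look and compute and a tool call to move; the robot and the scene stay as the last step left them, time stands still between calls to the robot, and variables do not carry over. Pictures are saved under pics/ and viewed, about 8 in all and at most 12, crops included, and the job is handed in when it is done.

Besides the shell and the picture viewer there is one more tool, called after "Call:" as name(argument=value, ...) on one line, values as JSON. play_rows: Moves the arm, as the interface text tells. Its arguments: {"type":"object","properties":{"plan":{"type":"array"},"newtons":{"type":"number"}},"required":["plan"]}

```bash
mkdir -p pics
cat > h.py <<'E'
import numpy as np, cv2
from scipy.spatial.transform import Rotation as R
from plant import sensors, grab_frame, calibration, workorder, env
def cam2world(name, st=None):
    c=calibration(name)
    if 'mount' in c:
        T=np.eye(4);T[:3,:3]=R.from_rotvec(st['eef_rot']).as_matrix();T[:3,3]=st['position']
        return c,T@np.array(c['mount'])
    return c,np.linalg.inv(np.array(c['extrinsics']))
def cloud(name):
    st=sensors.state();im,d=grab_frame(name);c,T=cam2world(name,st)
    v,u=np.mgrid[:420,:560]
    p=np.stack([(u-c['cx'])/c['fx']*d,-(v-c['cy'])/c['fy']*d,-d],-1)
    return im,d,p@T[:3,:3].T+T[:3,3]
E
python3 - <<'E'
from h import *
s=sensors.state();print(s['clock'],s['position'],s['eef_rot'],s['ft_force'])
print(calibration('scene').keys())
ims=[]
for n in('scene','top'):
    im,d,P=cloud(n);np.savez('/tmp/%s.npz'%n,im=im,d=d,P=P);cv2.imwrite('pics/%s0.png'%n,im)
    print(n,cam2world(n)[1][:3].round(3))
E
```

```text
0.0 [0.13217361 0.53364618 0.23070863] [-3.80409940e-01 -3.11827247e+00  1.81098089e-03] [-0.55217819 -0.37176236 -0.66252558]
dict_keys(['fx', 'fy', 'cx', 'cy', 'extrinsics'])
scene [[-0.872 -0.397  0.287  0.981]
 [ 0.49  -0.687  0.537  0.64 ]
 [-0.016  0.609  0.793  1.174]]
top [[-0.029  0.992 -0.12   0.472]
 [-0.999 -0.032 -0.024 -0.086]
 [-0.028  0.119  0.992  1.167]]
```

View pics/scene0.png

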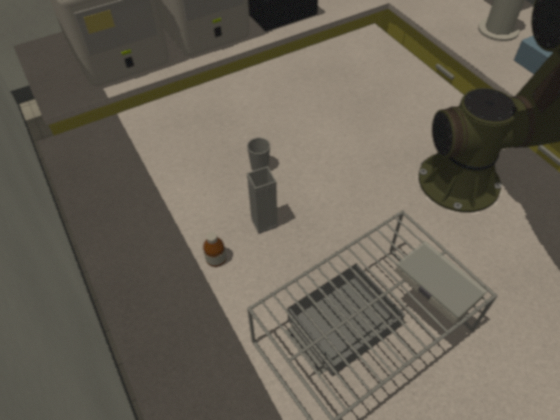

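View pics/top0.png

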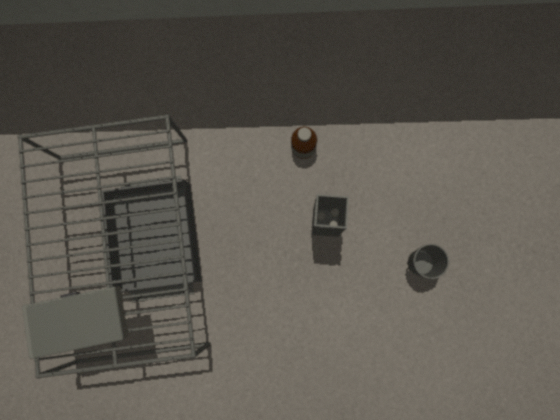

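The scene shows the canister near (263,200), the bottle at (214,250), the beaker at (259,153) and the shelf at lower right, with the tub beneath it. In the top view the canister mouth is about (330,215), the shelf front edge runs (168,118)-(195,358), and the tub's right rim is about (195,235). Next I measure these from depth.

Run:
```python
from h import *
f=np.load('/tmp/top.npz');P=f['P'];im=f['im'];d=f['d']
g=np.load('/tmp/scene.npz');Q=g['P'].reshape(-1,3)
print('bench z',np.median(P[300:400,300:500,2]), np.median(g['P'][100:150,300:350,2]))
for n,A in(('top',P.reshape(-1,3)),('scene',Q)):
    ok=np.isfinite(A).all(1)
    def sel(x0,x1,y0,y1,z0,z1): 
        m=ok&(A[:,0]>x0)&(A[:,0]<x1)&(A[:,1]>y0)&(A[:,1]<y1)&(A[:,2]>z0)&(A[:,2]<z1);return A[m]
    c=sel(.3,.7,-.3,-.0,.185,.215)
    c=sel(.3,.65,-.23,0,.19,.21);print(n,'can top',len(c),c.min(0),c.max(0),cv2.minAreaRect((c[:,:2]*1000).astype(np.float32)) if len(c) else '')
    s=sel(.0,.9,.0,.6,.165,.2);print('shelf',len(s),s.min(0),s.max(0),cv2.minAreaRect((s[:,:2]*1000).astype(np.float32)) if len(s) else '')
    t=sel(.2,.8,.1,.5,.06,.08);print('tub',len(t),t.min(0),t.max(0),cv2.minAreaRect((t[:,:2]*1000).astype(np.float32)) if len(t) else '')
    b=sel(.6,.8,-.15,.05,.03,.13);print('bottle',len(b),b.mean(0) if len(b) else '',b.max(0))
    b=sel(.3,.6,-.5,-.23,.03,.11);print('beaker',len(b),b.min(0),b.max(0))
def up(a,s): return cv2.resize(a,None,fx=s,fy=s,interpolation=cv2.INTER_CUBIC)
cr=np.hstack([up(im[180:250,290:370],5),up(im[170:310,95:215],2.5)]) if 0 else None
a=up(im[180:250,290:370],5);b=up(im[165:305,95:215],2.5)
cv2.imwrite('pics/crop1.png',cv2.convertScaleAbs(np.hstack([a,b]),alpha=1.8))
```

```text
bench z -0.0015875784405953164 0.0020474573397442075
top can top 256 [ 0.56484354 -0.18999785  0.19028956] [ 0.63025179 -0.12626111  0.20289108] ((597.6442260742188, -157.89027404785156), (59.992584228515625, 60.36027145385742), 83.93920135498047)
shelf 8651 [0.30538297 0.10198919 0.16544865] [0.79943488 0.44942009 0.19993783] ((553.3460693359375, 276.3350830078125), (468.65545654296875, 302.6473388671875), 5.944067001342773)
tub 946 [0.30593158 0.10226228 0.0600003 ] [0.79935256 0.44691364 0.0798402 ] ((552.8077392578125, 274.71697998046875), (466.47125244140625, 299.21136474609375), 5.9328436851501465)
bottle 737 [ 0.74618098 -0.1173035   0.07923256] [ 0.79979848 -0.08666304  0.1270612 ]
beaker 647 [ 0.46775576 -0.39961403  0.03026646] [ 0.53699843 -0.32800658  0.09779183]
scene can top 247 [ 0.56709132 -0.19312358  0.19001409] [ 0.63260995 -0.12367786  0.20582628] ((599.9193725585938, -157.3346405029297), (65.43946075439453, 60.810386657714844), 83.55056762695312)
shelf 6687 [0.0002078  0.00046892 0.16500188] [0.80324376 0.44726107 0.19995536] ((389.8650207519531, 239.71788024902344), (832.8728637695312, 350.3457946777344), 12.39754867553711)
tub 946 [0.30848513 0.10331296 0.06001604] [0.79950709 0.40171095 0.07886133] ((552.7718505859375, 277.62176513671875), (463.84521484375, 299.9564208984375), 6.4134345054626465)
bottle 771 [ 0.71794339 -0.11263455  0.07876003] [ 0.79980737 -0.08433085  0.12989649]
beaker 588 [ 0.47037911 -0.40329355  0.030403  ] [ 0.54053803 -0.3252672   0.10187678]
```

View pics/crop1.png

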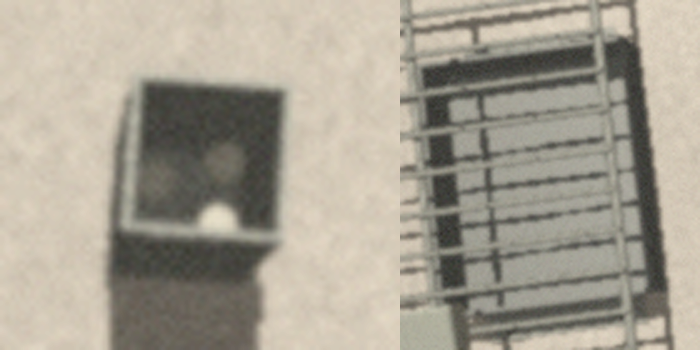

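Call:
play_rows(plan=[{"dz": -5}, {"dz": -5}, {"dz": -5}, {"dz": -2, "dx": -2, "dy": -2}, {"dx": -3.5, "dy": -3.3}, {"dx": -3.5, "dy": -3.3}, {"dx": -3.5, "dy": -3.3}, {"dx": -3.5, "dy": -3.3}, {"dx": -3.5, "dy": -3.3}, {"dx": -3.5, "dy": -3.3}])

```text
$.plan[0]: bad value
```

Run:
```python
from h import *
s=sensors.state()
for k in('clock','joint_positions','position','eef_rot'):print(k,np.round(s[k],4).tolist())
f=np.load('/tmp/top.npz');c,T=cam2world('top')
Rs=R.from_euler('z',5.9,degrees=True).as_matrix();o=np.array([.5685,.127,0])
for n,(u,v) in dict(far=(187.8,180),near=(200,284),lfar=(105.5,192)).items():
    r=T[:3,:3]@np.array([(u-c['cx'])/c['fx'],-(v-c['cy'])/c['fy'],-1]);p=T[:3,3]+r*(.07-T[2,3])/r[2]
    print(n,p.round(4),'shelf frame',(Rs.T@(p-o)).round(4))
# shelf front-edge points: bins along shelf x
for n in('top','scene'):
    A=np.load(f'/tmp/{n}.npz')['P'].reshape(-1,3);L=(A-o)@Rs
    for x0 in np.arange(-.2,.2,.08):
        m=(L[:,0]>x0)&(L[:,0]<x0+.08)&(L[:,2]>.17)&(L[:,2]<.2)&(abs(L[:,1])<.05);print(n,round(x0,2),np.percentile(L[m,1],[2,50]).round(4),m.sum())
    m=(abs(L[:,1]-.0)<.03)&(L[:,2]>.06)&(L[:,2]<.076)&(abs(L[:,0])<.12);print('rim',m.sum(),L[m].mean(0) if m.sum() else '')
```

```text
clock 0.1
joint_positions [1.2614, 0.3004, 1.5215, 0.0, 1.3207, -0.0666]
position [0.1322, 0.5337, 0.2308]
eef_rot [-0.3806, -3.1183, 0.0016]
far [0.6912 0.1364 0.07  ] shelf frame [ 0.1231 -0.0033  0.07  ]
near [0.4696 0.1126 0.07  ] shelf frame [-0.0998 -0.0042  0.07  ]
lfar [0.6713 0.3139 0.07  ] shelf frame [0.1214 0.1753 0.07  ]
top -0.2 [-0.0003  0.0065] 365
top -0.12 [-0.0003  0.0073] 369
top -0.04 [-0.0005  0.0055] 296
top 0.04 [-0.0001  0.0076] 350
top 0.12 [-0.0004  0.007 ] 332
rim 280 [0.00815952 0.00631567 0.06806314]
scene -0.2 [0.0002 0.0097] 189
scene -0.12 [-0.0001  0.0092] 200
scene -0.04 [0.0001 0.0067] 178
scene 0.04 [-0.0007  0.0089] 221
scene 0.12 [0.0002 0.0072] 208
rim 243 [0.00638997 0.00814471 0.06863594]
```

Call:
play_rows(plan=[{"dx": 0, "dy": 0, "dz": -5, "rx": 0, "ry": 0, "rz": 0, "gripper": 0}, {"dx": 0, "dy": 0, "dz": -5, "rx": 0, "ry": 0, "rz": 0, "gripper": 0}, {"dx": 0, "dy": 0, "dz": -5, "rx": 0, "ry": 0, "rz": 0, "gripper": 0}, {"dx": -2, "dy": -2, "dz": -2, "rx": 0, "ry": 0, "rz": 0, "gripper": 0}, {"dx": -3.5, "dy": -3.3, "dz": 0, "rx": 0, "ry": 0, "rz": 0, "gripper": 0}, {"dx": -3.5, "dy": -3.3, "dz": 0, "rx": 0, "ry": 0, "rz": 0, "gripper": 0}, {"dx": -3.5, "dy": -3.3, "dz": 0, "rx": 0, "ry": 0, "rz": 0, "gripper": 0}, {"dx": -3.5, "dy": -3.3, "dz": 0, "rx": 0, "ry": 0, "rz": 0, "gripper": 0}, {"dx": -3.5, "dy": -3.3, "dz": 0, "rx": 0, "ry": 0, "rz": 0, "gripper": 0}, {"dx": -3.5, "dy": -3.3, "dz": 0, "rx": 0, "ry": 0, "rz": 0, "gripper": 0}])

```text
clock: 1.1
position: [0.3035, 0.2652, 0.4012]
eef_rot: [-0.38, -3.119, 0.0]
ft_force: [1.5, 1.3, 0.3]
gripper_width: 1.001
```

Run:
```python
from h import *
s=sensors.state()
for k in('clock','joint_positions','position','eef_rot'):print(k,np.round(s[k],4).tolist())
print(R.from_rotvec(s['eef_rot']).as_matrix().round(3))
```

```text
clock 1.1
joint_positions [0.6271, -0.1134, 1.5857, -0.0, 1.6693, -0.7012]
position [0.3035, 0.2652, 0.4012]
eef_rot [-0.3799, -3.1185, 0.0001]
[[-0.971  0.24  -0.   ]
 [ 0.24   0.971 -0.   ]
 [ 0.    -0.    -1.   ]]
```

```bash
cat >> h.py <<'E'
import json
def plan(st,segs,grip=0,dec=1):
    """segs: list of (pos,Rot,nrows) world targets; rows of straight world motion + constant turn. Simulates rounded rows."""
    p=np.array(st['position']);q=R.from_rotvec(st['eef_rot']);rows=[]
    for P,Q,n in segs:
        for i in range(n):
            k=n-i
            tp=p+(np.array(P)-p)/k; w=(q.inv()*Q).as_rotvec()/k
            d=np.round(q.inv().apply(tp-p)*100,dec);w=np.round(w,3)
            assert np.linalg.norm(d)<=5.01 and np.linalg.norm(w)<=.1499,(np.linalg.norm(d),np.linalg.norm(w))
            p=p+q.apply(d/100);q=q*R.from_rotvec(w)
            rows.append(dict(zip(("dx","dy","dz","rx","ry","rz"),[float(x) for x in (*d,*w)]))|{"gripper":grip})
    for i in range(0,len(rows),10):print(json.dumps(rows[i:i+10]))
    print('end',p.round(4),q.as_matrix().round(3).tolist())
def show():
    s=sensors.state()
    for k in('clock','joint_positions','position','ft_force','gripper_width'):print(k,np.round(s[k],4).tolist())
    print(R.from_rotvec(s['eef_rot']).as_matrix().round(3).tolist());return s
def log():
    s=sensors.state();open('log.txt','a').write(json.dumps([np.array(s[k]).tolist() for k in('joint_positions','position','eef_rot')])+'\n')
E
python3 - <<'E'
from h import *
s=sensors.state();log();q=R.from_rotvec(s['eef_rot'])
J=s['joint_positions']
B=R.from_euler('z',J[0])*R.from_euler('y',J[1]+J[2]+J[4])*R.from_euler('z',J[5])
print('C',(B.inv()*q).as_matrix().round(3).tolist())
plan(s,[([.36,.16,.50],R.from_rotvec([1.35,0,0])*q,10)])
E
```

```text
C [[-0.0, -1.0, 0.0], [1.0, -0.0, -0.0], [0.0, 0.0, 1.0]]
[{"dx": -0.8, "dy": -0.9, "dz": -1.0, "rx": -0.131, "ry": 0.032, "rz": -0.0, "gripper": 0}, {"dx": -0.8, "dy": -0.7, "dz": -1.1, "rx": -0.131, "ry": 0.032, "rz": 0.0, "gripper": 0}, {"dx": -0.7, "dy": -0.6, "dz": -1.2, "rx": -0.131, "ry": 0.032, "rz": 0.0, "gripper": 0}, {"dx": -0.7, "dy": -0.4, "dz": -1.3, "rx": -0.131, "ry": 0.033, "rz": 0.0, "gripper": 0}, {"dx": -0.6, "dy": -0.3, "dz": -1.4, "rx": -0.131, "ry": 0.032, "rz": 0.0, "gripper": 0}, {"dx": -0.6, "dy": -0.1, "dz": -1.4, "rx": -0.131, "ry": 0.033, "rz": 0.0, "gripper": 0}, {"dx": -0.6, "dy": 0.1, "dz": -1.5, "rx": -0.131, "ry": 0.032, "rz": 0.0, "gripper": 0}, {"dx": -0.5, "dy": 0.3, "dz": -1.4, "rx": -0.131, "ry": 0.033, "rz": 0.0, "gripper": 0}, {"dx": -0.4, "dy": 0.6, "dz": -1.4, "rx": -0.131, "ry": 0.032, "rz": 0.0, "gripper": 0}, {"dx": -0.4, "dy": 0.7, "dz": -1.3, "rx": -0.132, "ry": 0.033, "rz": 0.001, "gripper": 0}]
end [0.3595 0.1605 0.5   ] [[-0.971, 0.241, -0.0], [0.052, 0.212, 0.976], [0.235, 0.947, -0.219]]
```

Call:
play_rows(plan=[{"dx": -0.8, "dy": -0.9, "dz": -1.0, "rx": -0.13, "ry": 0.032, "rz": 0, "gripper": 0}, {"dx": -0.8, "dy": -0.7, "dz": -1.1, "rx": -0.13, "ry": 0.032, "rz": 0, "gripper": 0}, {"dx": -0.7, "dy": -0.6, "dz": -1.2, "rx": -0.13, "ry": 0.032, "rz": 0, "gripper": 0}, {"dx": -0.7, "dy": -0.4, "dz": -1.3, "rx": -0.13, "ry": 0.032, "rz": 0, "gripper": 0}, {"dx": -0.6, "dy": -0.3, "dz": -1.4, "rx": -0.13, "ry": 0.032, "rz": 0, "gripper": 0}, {"dx": -0.6, "dy": -0.1, "dz": -1.4, "rx": -0.13, "ry": 0.032, "rz": 0, "gripper": 0}, {"dx": -0.6, "dy": 0.1, "dz": -1.5, "rx": -0.13, "ry": 0.032, "rz": 0, "gripper": 0}, {"dx": -0.5, "dy": 0.3, "dz": -1.4, "rx": -0.13, "ry": 0.032, "rz": 0, "gripper": 0}, {"dx": -0.4, "dy": 0.6, "dz": -1.4, "rx": -0.13, "ry": 0.032, "rz": 0, "gripper": 0}, {"dx": -0.4, "dy": 0.7, "dz": -1.3, "rx": -0.13, "ry": 0.032, "rz": 0, "gripper": 0}])

```text
clock: 2.1
position: [0.3593, 0.1617, 0.5011]
eef_rot: [-0.285, -2.332, -1.856]
ft_force: [0.4, 1.2, -0.6]
gripper_width: 0.999
```

```bash
cat >> h.py <<'E'
def fk(J,k):
    a1,d1,L2,e3,L3,Lt,off=k
    q=R.from_euler('z',J[0]);A=q*R.from_euler('y',J[1]);B=q*R.from_euler('y',J[1]+J[2])
    Q=B*R.from_euler('z',J[3])*R.from_euler('y',J[4])*R.from_euler('z',J[5]+np.pi/2)
    return q.apply([a1,off,d1])+A.apply([0,0,L2])+B.apply([e3,0,L3])+Q.apply([0,0,Lt]),Q
E
python3 - <<'E'
from h import *
from scipy.optimize import least_squares
s=show();log()
D=[json.loads(l) for l in open('log.txt')]
D.append([[1.2614,.3004,1.5215,0,1.3207,-.0666],[.1322,.5337,.2308],[-.3806,-3.1183,.0016]])
for J,p,e in D: print('rot err',(fk(J,[0]*7)[1].inv()*R.from_rotvec(e)).magnitude())
f=lambda k:np.concatenate([fk(J,k)[0]-p for J,p,e in D]+[.001*(np.array(k)-[0,.3,.4,0,.4,.25,.037])])
r=least_squares(f,[0,.3,.4,0,.4,.25,.037]);print(r.x.round(4),abs(r.fun[:9]).max())
E
```

```text
clock 2.1
joint_positions [-0.3111, -0.1823, 1.846, 1.3068, 1.8475, -1.4958]
position [0.3593, 0.1617, 0.5011]
ft_force [0.356, 1.1708, -0.6383]
gripper_width 0.9995
[[-0.971, 0.239, 0.003], [0.057, 0.217, 0.974], [0.232, 0.946, -0.225]]
rot err 4.339134861878871e-16
rot err 7.105360441683074e-16
rot err 0.0001192545078606427
[0.     0.2211 0.4243 0.0409 0.4475 0.2448 0.0366] 1.1462954423419047e-05
```

```bash
echo "K=[0,.2211,.4243,.0409,.4475,.2448,.0366]" >> h.py
python3 - <<'E'
from h import *
s=sensors.state();Q=R.from_rotvec(s['eef_rot']);p=np.array(s['position'])
A=[]
for n in('scene','top'):
    im,d,P=cloud(n);cv2.imwrite(f'pics/{n}1.png',im);A.append(P[d>0])
A=np.vstack(A);A=A[A[:,2]>.26]
L=Q.inv().apply(A-p)
for z0 in np.arange(-.36,.02,.02):
    m=(L[:,2]>z0)&(L[:,2]<z0+.02)&(np.hypot(L[:,0],L[:,1])<.13)
    if m.sum()>5: print(round(z0,2),m.sum(),'x',np.percentile(L[m,0],[2,98]).round(3),'y',np.percentile(L[m,1],[2,98]).round(3))
E
```

```text
-0.3 382 x [-0.016  0.018] y [-0.056  0.056]
-0.28 2351 x [-0.033  0.042] y [-0.05   0.062]
-0.26 2233 x [-0.04   0.094] y [-0.044  0.064]
-0.24 2380 x [-0.037  0.107] y [-0.042  0.063]
-0.22 2035 x [-0.032  0.109] y [-0.041  0.061]
-0.2 1833 x [-0.033  0.115] y [-0.042  0.054]
-0.18 2074 x [-0.036  0.118] y [-0.021  0.039]
-0.16 1704 x [-0.036  0.126] y [-0.014  0.04 ]
-0.14 1137 x [-0.036  0.033] y [-0.017  0.04 ]
-0.12 1218 x [-0.019  0.017] y [-0.055  0.072]
-0.1 1019 x [-0.019  0.016] y [-0.058  0.074]
-0.08 952 x [-0.017  0.014] y [-0.063  0.076]
-0.06 439 x [-0.012  0.011] y [-0.048  0.073]
-0.04 553 x [-0.011  0.01 ] y [-0.044  0.06 ]
-0.02 223 x [-0.011  0.01 ] y [-0.047  0.055]
```

View pics/scene1.png

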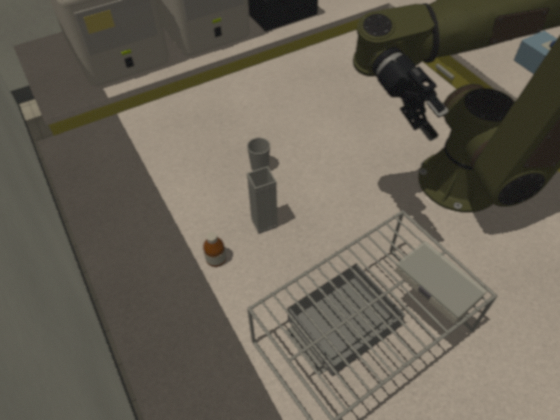

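```bash
cat >> h.py <<'E'
from scipy.optimize import least_squares
LO=np.array([-3.03,-.79,.23,-1.04,0,-2.55]);HI=np.array([3.03,2.21,2.52,4.18,3.07,2.55])
def ik(p,Q,seed):
    f=lambda J:np.r_[(fk(J,K)[0]-p)*5,(fk(J,K)[1].inv()*Q).as_rotvec()]
    r=least_squares(f,np.clip(seed,LO+.02,HI-.02),bounds=(LO,HI));return r.x,np.abs(r.fun).max()
YS=5.9;RS=R.from_euler('z',YS,degrees=True);O=np.array([.5685,.127,0])
H=.055;PIT=8;FWD=.005
def tool(c,Rc):   # canister base-centre c & rotation Rc -> TCP pose
    Q=Rc*R.from_euler('y',90+PIT,degrees=True)
    return c+Rc.apply([0,0,H])+Q.apply([0,0,.019+FWD]),Q
def upright(x,y,yaw): return np.array([x,y,0.]),R.from_euler('z',yaw,degrees=True)
def tip(a,s,clear,xr,psi):
    """lower lip s beyond rim inner edge, clearance above it; returns canister base,rot (world)"""
    Rc=R.from_euler('z',psi,degrees=True)*R.from_euler('x',-(90+a),degrees=True)
    # point on lower face (canister y=+.03 side is lower after tilt) at z=.2-s sits at rim+clear*n
    n=Rc.apply([0,-1,0]);pt=np.array([xr,.0085,.07])+clear*n
    base=pt-Rc.apply([0,.03,.2-s])
    return O+RS.apply(base),RS*Rc
def gaps(b,Rc):
    x=np.linspace(-.15,.15,601);out=[]
    for yy,zz,sg in((.0085,.07,1),(.0045,.07,1),(0,.175,-1)):
        L=Rc.inv().apply(O+RS.apply(np.c_[x,0*x+yy,0*x+zz])-b)
        m=(abs(L[:,0])<.03)&(L[:,2]<.2);out.append(round(1000*(sg*L[m,1]-.03).min(),1) if m.any() else None)
    return out
E
python3 - <<'E'
from h import *
s=sensors.state();J0=np.array(s['joint_positions'])
seed=np.array([-.3,.3,2.2,3.1,1,1.5])
G=upright(.598,-.158,-6.)
def rep(n,p,Q,seed):
    J,e=ik(p,Q,seed);W=p-Q.apply([0,0,K[5]]);print(n,J.round(3),'err',round(e,4),'tcp',p.round(3),'W',W.round(3));return J
b,r=G
p,Q=tool(b,r);Jg=rep('grasp',p,Q,seed);Jp=rep('pre',p+[0,0,.19],Q,Jg);rep('lift',p+[0,0,.1],Q,Jg)
J=Jg
for a,sx in((-10,-.06),(0,-.03),(0,.03),(15,.03),(30,.03),(38,.03),(42,.03)):
    b,r=tip(a,sx,.007,.03,12);p,Q=tool(b,r);J=rep(('tip',a,sx),p,Q,J)
    W=p-Q.apply([0,0,.2448]);print('   gaps',gaps(b,r),'mouth',(RS.inv().apply(b+r.apply([0,0,.2])-O)).round(3),'W shelf',RS.inv().apply(W-O).round(3),'body60',RS.inv().apply(p-Q.apply([0,0,.1])-O).round(3))
b=O+RS.apply([.03,-.15,0]);p,Q=tool(b,R.from_euler('z',YS,degrees=True));Jl=rep('place',p,Q,J);rep('up',p+[0,0,.19],Q,Jl)
E
```

```text
grasp [-0.432  0.779  2.038  2.781  1.125  1.685] err 0.0 tcp [ 0.622 -0.16   0.052] W [ 0.381 -0.135  0.086]
pre [-0.432  0.293  2.086  2.641  0.725  1.913] err 0.0 tcp [ 0.622 -0.16   0.242] W [ 0.381 -0.135  0.276]
lift [-0.432  0.512  2.091  2.732  0.927  1.778] err 0.0 tcp [ 0.622 -0.16   0.152] W [ 0.381 -0.135  0.186]
('tip', -10, -0.06) [-0.298  0.841  1.899  2.629  1.192  0.366] err 0.0 tcp [ 0.685 -0.056  0.07 ] W [ 0.444 -0.098  0.076]
   gaps [None, None, None] mouth [ 0.044 -0.056  0.096] W shelf [-0.147 -0.211  0.076] body60 [-0.002 -0.201  0.073]
('tip', 0, -0.03) [-0.234  0.751  1.965  2.699  1.181  0.178] err 0.0 tcp [ 0.675 -0.024  0.107] W [ 0.434 -0.066  0.107]
   gaps [None, None, None] mouth [ 0.036 -0.021  0.107] W shelf [-0.154 -0.178  0.107] body60 [-0.009 -0.168  0.107]
('tip', 0, 0.03) [-0.11   0.731  2.025  2.838  1.201  0.113] err 0.0 tcp [0.656 0.033 0.107] W [ 0.415 -0.009  0.107]
   gaps [np.float64(7.0), np.float64(7.0), np.float64(38.0)] mouth [0.024 0.038 0.107] W shelf [-0.166 -0.119  0.107] body60 [-0.022 -0.109  0.107]
('tip', 15, 0.03) [-0.082  
[... 543 characters left out ...]
.908  1.209 -0.556] err 0.0 tcp [0.642 0.079 0.172] W [0.403 0.03  0.151]
   gaps [np.float64(3.1), np.float64(5.6), np.float64(6.5)] mouth [0.02  0.054 0.081] W shelf [-0.175 -0.08   0.151] body60 [-0.031 -0.065  0.163]
('tip', 42, 0.03) [-0.003  0.595  2.084  2.916  1.212 -0.628] err 0.0 tcp [0.64  0.086 0.177] W [0.401 0.035 0.154]
   gaps [np.float64(2.8), np.float64(5.5), np.float64(1.0)] mouth [0.02  0.055 0.077] W shelf [-0.176 -0.074  0.154] body60 [-0.033 -0.059  0.167]
place [-0.197  0.776  2.051  2.813  1.132  1.672] err 0.0 tcp [ 0.637 -0.017  0.052] W [ 0.396 -0.042  0.086]
up [-0.197  0.283  2.1    2.682  0.719  1.884] err 0.0 tcp [ 0.637 -0.017  0.242] W [ 0.396 -0.042  0.276]
```

```bash
cat >> h.py <<'E'
def jpath(st,Jt,n,grip=0):
    J0=np.array(st['joint_positions']);seg=[]
    for i in range(1,n+1):
        p,Q=fk(J0+(np.array(Jt)-J0)*i/n,K);seg.append((p,Q,1))
    print('path',[x[0].round(2).tolist() for x in seg[::4]])
    plan(st,seg,grip)
E
python3 - <<'E'
from h import *
s=sensors.state()
p,Q=tool(*upright(.598,-.158,-6.));J,e=ik(p+[0,0,.21],Q,[-.43,.29,2.09,2.64,.72,1.9])
jpath(s,J,30)
E
```

```text
path [[0.37, 0.16, 0.5], [0.43, 0.15, 0.5], [0.49, 0.12, 0.5], [0.54, 0.08, 0.48], [0.59, 0.02, 0.46], [0.62, -0.04, 0.41], [0.63, -0.1, 0.35], [0.63, -0.15, 0.28]]Traceback (most recent call last):
  File "<stdin>", line 4, in <module>
  File "h.py", line 70, in jpath
    plan(st,seg,grip)
    ~~~~^^^^^^^^^^^^^
  File "h.py", line 24, in plan
    assert np.linalg.norm(d)<=5.01 and np.linalg.norm(w)<=.1499,(np.linalg.norm(d),np.linalg.norm(w))
           ^^^^^^^^^^^^^^^^^^^^^^^^^^^^^^^^^^^^^^^^^^^^^^^^^^^^
AssertionError: (np.float64(1.624807680927192), np.float64(0.15070832757349542))
```

```bash
sed -i 's/jpath(st,Jt,n,grip=0)/jpath(st,Jt,n,grip=0,m=None)/; s/range(1,n+1):\n/&/; s/for i in range(1,n+1)/for i in range(1,(m or n)+1)/' h.py
python3 - <<'E'
from h import *
s=sensors.state()
p,Q=tool(*upright(.598,-.158,-6.));J,e=ik(p+[0,0,.21],Q,[-.43,.29,2.09,2.64,.72,1.9])
jpath(s,J,40)
E
```

```text
path [[0.37, 0.16, 0.5], [0.41, 0.15, 0.5], [0.46, 0.14, 0.5], [0.5, 0.11, 0.5], [0.54, 0.08, 0.49], [0.57, 0.04, 0.47], [0.6, -0.0, 0.44], [0.62, -0.05, 0.4], [0.63, -0.09, 0.36], [0.63, -0.13, 0.3]]
[{"dx": -1.0, "dy": 0.3, "dz": -0.1, "rx": -0.039, "ry": -0.024, "rz": 0.094, "gripper": 0}, {"dx": -1.1, "dy": 0.5, "dz": -0.1, "rx": -0.041, "ry": -0.02, "rz": 0.095, "gripper": 0}, {"dx": -0.9, "dy": 0.5, "dz": -0.1, "rx": -0.043, "ry": -0.018, "rz": 0.096, "gripper": 0}, {"dx": -1.0, "dy": 0.6, "dz": -0.1, "rx": -0.044, "ry": -0.014, "rz": 0.097, "gripper": 0}, {"dx": -0.9, "dy": 0.6, "dz": -0.1, "rx": -0.045, "ry": -0.011, "rz": 0.097, "gripper": 0}, {"dx": -0.9, "dy": 0.8, "dz": -0.1, "rx": -0.046, "ry": -0.008, "rz": 0.099, "gripper": 0}, {"dx": -0.8, "dy": 0.8, "dz": -0.1, "rx": -0.046, "ry": -0.005, "rz": 0.1, "gripper": 0}, {"dx": -0.7, "dy": 0.9, "dz": -0.2, "rx": -0.047, "ry": -0.001, "rz": 0.101, "gripper": 0}, {"dx": -0.7, "dy": 1.0, "dz": -0.1, "rx": -0.047, "ry": 0.002, "rz": 0.102, "gripper": 0}, {"dx": -0.6, "dy": 1.0, "dz": -0.2, "rx": -0.046, "ry": 0.005, "rz": 0.102
[... 2116 characters left out ...]
: -0.1, "rx": 0.013, "ry": 0.046, "rz": 0.116, "gripper": 0}, {"dx": 1.7, "dy": 0.0, "dz": -0.2, "rx": 0.015, "ry": 0.045, "rz": 0.116, "gripper": 0}, {"dx": 1.7, "dy": -0.1, "dz": -0.1, "rx": 0.019, "ry": 0.044, "rz": 0.116, "gripper": 0}, {"dx": 1.6, "dy": -0.3, "dz": -0.2, "rx": 0.022, "ry": 0.042, "rz": 0.116, "gripper": 0}, {"dx": 1.6, "dy": -0.4, "dz": -0.1, "rx": 0.025, "ry": 0.04, "rz": 0.117, "gripper": 0}, {"dx": 1.6, "dy": -0.6, "dz": -0.1, "rx": 0.029, "ry": 0.039, "rz": 0.117, "gripper": 0}, {"dx": 1.6, "dy": -0.7, "dz": -0.1, "rx": 0.03, "ry": 0.036, "rz": 0.117, "gripper": 0}]
end [ 0.6217 -0.1607  0.2617] [[-0.139, 0.104, 0.985], [0.014, 0.995, -0.103], [-0.99, -0.0, -0.139]]
```

Call:
play_rows(plan=[{"dx": -1.0, "dy": 0.3, "dz": -0.1, "rx": -0.04, "ry": -0.024, "rz": 0.094, "gripper": 0}, {"dx": -1.1, "dy": 0.5, "dz": -0.1, "rx": -0.04, "ry": -0.02, "rz": 0.095, "gripper": 0}, {"dx": -0.9, "dy": 0.5, "dz": -0.1, "rx": -0.043, "ry": -0.018, "rz": 0.096, "gripper": 0}, {"dx": -1.0, "dy": 0.6, "dz": -0.1, "rx": -0.044, "ry": -0.014, "rz": 0.097, "gripper": 0}, {"dx": -0.9, "dy": 0.6, "dz": -0.1, "rx": -0.045, "ry": -0.011, "rz": 0.097, "gripper": 0}, {"dx": -0.9, "dy": 0.8, "dz": -0.1, "rx": -0.046, "ry": -0.008, "rz": 0.1, "gripper": 0}, {"dx": -0.8, "dy": 0.8, "dz": -0.1, "rx": -0.046, "ry": -0.005, "rz": 0.1, "gripper": 0}, {"dx": -0.7, "dy": 0.9, "dz": -0.2, "rx": -0.047, "ry": 0, "rz": 0.1, "gripper": 0}, {"dx": -0.7, "dy": 1.0, "dz": -0.1, "rx": -0.047, "ry": 0.002, "rz": 0.102, "gripper": 0}, {"dx": -0.6, "dy": 1.0, "dz": -0.2, "rx": -0.046, "ry": 0.005, "rz": 0.102, "gripper": 0}])

```text
clock: 3.2
position: [0.4687, 0.1338, 0.5039]
eef_rot: [-1.297, -1.301, -1.767]
ft_force: [0.1, 0.7, -0.1]
gripper_width: 1.0
```

Call:
play_rows(plan=[{"dx": -0.5, "dy": 1.1, "dz": -0.2, "rx": -0.046, "ry": 0.009, "rz": 0.104, "gripper": 0}, {"dx": -0.5, "dy": 1.2, "dz": -0.2, "rx": -0.045, "ry": 0.012, "rz": 0.104, "gripper": 0}, {"dx": -0.3, "dy": 1.2, "dz": -0.2, "rx": -0.045, "ry": 0.016, "rz": 0.105, "gripper": 0}, {"dx": -0.3, "dy": 1.2, "dz": -0.2, "rx": -0.043, "ry": 0.018, "rz": 0.106, "gripper": 0}, {"dx": -0.1, "dy": 1.3, "dz": -0.2, "rx": -0.042, "ry": 0.022, "rz": 0.106, "gripper": 0}, {"dx": -0.1, "dy": 1.3, "dz": -0.2, "rx": -0.04, "ry": 0.024, "rz": 0.107, "gripper": 0}, {"dx": 0.0, "dy": 1.3, "dz": -0.2, "rx": -0.038, "ry": 0.027, "rz": 0.108, "gripper": 0}, {"dx": 0.2, "dy": 1.3, "dz": -0.2, "rx": -0.037, "ry": 0.03, "rz": 0.109, "gripper": 0}, {"dx": 0.3, "dy": 1.3, "dz": -0.2, "rx": -0.034, "ry": 0.033, "rz": 0.109, "gripper": 0}, {"dx": 0.4, "dy": 1.4, "dz": -0.3, "rx": -0.032, "ry": 0.034, "rz": 0.109, "gripper": 0}])

```text
clock: 4.2
position: [0.566, 0.0526, 0.4749]
eef_rot: [-1.508, 0.002, -1.342]
ft_force: [0.6, -0.1, 0.1]
gripper_width: 1.0
```

Call:
play_rows(plan=[{"dx": 0.5, "dy": 1.3, "dz": -0.2, "rx": -0.029, "ry": 0.037, "rz": 0.11, "gripper": 0}, {"dx": 0.6, "dy": 1.2, "dz": -0.2, "rx": -0.027, "ry": 0.039, "rz": 0.11, "gripper": 0}, {"dx": 0.7, "dy": 1.3, "dz": -0.3, "rx": -0.024, "ry": 0.04, "rz": 0.112, "gripper": 0}, {"dx": 0.8, "dy": 1.2, "dz": -0.2, "rx": -0.02, "ry": 0.042, "rz": 0.112, "gripper": 0}, {"dx": 1.0, "dy": 1.1, "dz": -0.2, "rx": -0.018, "ry": 0.044, "rz": 0.112, "gripper": 0}, {"dx": 1.0, "dy": 1.0, "dz": -0.2, "rx": -0.015, "ry": 0.045, "rz": 0.113, "gripper": 0}, {"dx": 1.2, "dy": 1.0, "dz": -0.3, "rx": -0.011, "ry": 0.046, "rz": 0.113, "gripper": 0}, {"dx": 1.3, "dy": 0.9, "dz": -0.2, "rx": -0.008, "ry": 0.047, "rz": 0.113, "gripper": 0}, {"dx": 1.3, "dy": 0.8, "dz": -0.2, "rx": -0.005, "ry": 0.047, "rz": 0.114, "gripper": 0}, {"dx": 1.4, "dy": 0.6, "dz": -0.2, "rx": 0, "ry": 0.047, "rz": 0.115, "gripper": 0}])

```text
clock: 5.2
position: [0.6242, -0.0565, 0.3941]
eef_rot: [-0.98, 1.101, -0.723]
ft_force: [0.3, 0.4, 0.2]
gripper_width: 1.003
```

Run:
```python
from h import *
s=show()
p,Q=tool(*upright(.598,-.158,-6.));J,e=ik(p+[0,0,.21],Q,[-.43,.29,2.09,2.64,.72,1.9])
jpath(s,J,10)
```

```text
clock 5.2
joint_positions [-0.398, 0.1379, 2.0162, 2.2799, 0.9694, 1.0954]
position [0.6242, -0.0565, 0.3941]
ft_force [0.2614, 0.3941, 0.162]
gripper_width 1.0028
[[0.311, 0.01, 0.95], [-0.868, 0.411, 0.279], [-0.387, -0.912, 0.136]]
path [[0.63, -0.07, 0.38], [0.63, -0.11, 0.33], [0.62, -0.15, 0.28]]
[{"dx": 1.5, "dy": 0.6, "dz": -0.2, "rx": 0.002, "ry": 0.048, "rz": 0.115, "gripper": 0}, {"dx": 1.6, "dy": 0.4, "dz": -0.2, "rx": 0.006, "ry": 0.048, "rz": 0.115, "gripper": 0}, {"dx": 1.6, "dy": 0.3, "dz": -0.2, "rx": 0.009, "ry": 0.047, "rz": 0.116, "gripper": 0}, {"dx": 1.7, "dy": 0.2, "dz": -0.2, "rx": 0.013, "ry": 0.046, "rz": 0.115, "gripper": 0}, {"dx": 1.7, "dy": -0.0, "dz": -0.2, "rx": 0.016, "ry": 0.046, "rz": 0.116, "gripper": 0}, {"dx": 1.7, "dy": -0.1, "dz": -0.1, "rx": 0.019, "ry": 0.044, "rz": 0.117, "gripper": 0}, {"dx": 1.7, "dy": -0.3, "dz": -0.2, "rx": 0.022, "ry": 0.042, "rz": 0.116, "gripper": 0}, {"dx": 1.6, "dy": -0.5, "dz": -0.1, "rx": 0.026, "ry": 0.041, "rz": 0.117, "gripper": 0}, {"dx": 1.7, "dy": -0.5, "dz": -0.2, "rx": 0.029, "ry": 0.039, "rz": 0.117, "gripper": 0}, {"dx": 1.6, "dy": -0.8, "dz": -0.1, "rx": 0.031, "ry": 0.037, "rz": 0.117, "gripper": 0}]
end [ 0.6212 -0.1608  0.2613] [[-0.138, 0.105, 0.985], [0.014, 0.995, -0.104], [-0.99, -0.0, -0.139]]
```

Call:
play_rows(plan=[{"dx": 1.5, "dy": 0.6, "dz": -0.2, "rx": 0.002, "ry": 0.048, "rz": 0.115, "gripper": 0}, {"dx": 1.6, "dy": 0.4, "dz": -0.2, "rx": 0.006, "ry": 0.048, "rz": 0.115, "gripper": 0}, {"dx": 1.6, "dy": 0.3, "dz": -0.2, "rx": 0.01, "ry": 0.047, "rz": 0.116, "gripper": 0}, {"dx": 1.7, "dy": 0.2, "dz": -0.2, "rx": 0.013, "ry": 0.046, "rz": 0.115, "gripper": 0}, {"dx": 1.7, "dy": 0, "dz": -0.2, "rx": 0.016, "ry": 0.046, "rz": 0.116, "gripper": 0}, {"dx": 1.7, "dy": -0.1, "dz": -0.1, "rx": 0.019, "ry": 0.044, "rz": 0.117, "gripper": 0}, {"dx": 1.7, "dy": -0.3, "dz": -0.2, "rx": 0.022, "ry": 0.042, "rz": 0.116, "gripper": 0}, {"dx": 1.6, "dy": -0.5, "dz": -0.1, "rx": 0.026, "ry": 0.04, "rz": 0.117, "gripper": 0}, {"dx": 1.7, "dy": -0.5, "dz": -0.2, "rx": 0.029, "ry": 0.039, "rz": 0.117, "gripper": 0}, {"dx": 1.6, "dy": -0.8, "dz": -0.1, "rx": 0.03, "ry": 0.037, "rz": 0.117, "gripper": 0}])

```text
clock: 6.2
position: [0.6215, -0.1609, 0.2615]
eef_rot: [0.09, 1.706, -0.077]
ft_force: [-0.5, -0.2, -0.2]
gripper_width: 1.003
```

Run:
```python
from h import *
s=show()
im,d,P=cloud('top');cv2.imwrite('pics/top2.png',cv2.resize(im[130:300,240:420],None,fx=4,fy=3.5))
A=P.reshape(-1,3);c=A[(A[:,2]>.188)&(A[:,2]<.212)&(abs(A[:,0]-.598)<.045)&(abs(A[:,1]+.158)<.045)]
print(len(c),cv2.minAreaRect((c[:,:2]*1000).astype(np.float32)) if len(c)>5 else '')
p,Q=tool(*upright(.598,-.158,-6.))
plan(s,[(p,Q,8),(p,Q,2)],dec=1)
```

```text
clock 6.2
joint_positions [-0.4334, 0.2505, 2.0779, 2.6106, 0.6844, 1.9526]
position [0.6215, -0.1609, 0.2615]
ft_force [-0.4651, -0.198, -0.1595]
gripper_width 1.0025
[[-0.136, 0.104, 0.985], [0.015, 0.995, -0.103], [-0.991, 0.001, -0.136]]
269 ((597.6785888671875, -157.68568420410156), (60.59744644165039, 60.77801513671875), 83.34800720214844)
[{"dx": 2.6, "dy": 0.0, "dz": 0.4, "rx": 0.0, "ry": 0.0, "rz": -0.0, "gripper": 0}, {"dx": 2.6, "dy": 0.0, "dz": 0.4, "rx": 0.0, "ry": 0.0, "rz": -0.0, "gripper": 0}, {"dx": 2.6, "dy": 0.0, "dz": 0.3, "rx": 0.0, "ry": 0.0, "rz": -0.0, "gripper": 0}, {"dx": 2.6, "dy": 0.0, "dz": 0.4, "rx": 0.0, "ry": 0.001, "rz": -0.0, "gripper": 0}, {"dx": 2.6, "dy": 0.0, "dz": 0.3, "rx": 0.0, "ry": 0.0, "rz": -0.0, "gripper": 0}, {"dx": 2.6, "dy": 0.0, "dz": 0.4, "rx": 0.0, "ry": 0.001, "rz": -0.0, "gripper": 0}, {"dx": 2.6, "dy": 0.0, "dz": 0.3, "rx": 0.0, "ry": 0.0, "rz": -0.001, "gripper": 0}, {"dx": 2.6, "dy": 0.0, "dz": 0.4, "rx": 0.0, "ry": 0.001, "rz": -0.0, "gripper": 0}, {"dx": -0.0, "dy": 0.0, "dz": -0.0, "rx": 0.0, "ry": -0.0, "rz": -0.0, "gripper": 0}, {"dx": -0.0, "dy": 0.0, "dz": -0.0, "rx": 0.0, "ry": -0.0, "rz": -0.0, "gripper": 0}]
end [ 0.6217 -0.1607  0.0515] [[-0.139, 0.104, 0.985], [0.015, 0.995, -0.103], [-0.99, 0.0, -0.139]]
```

View pics/top2.png

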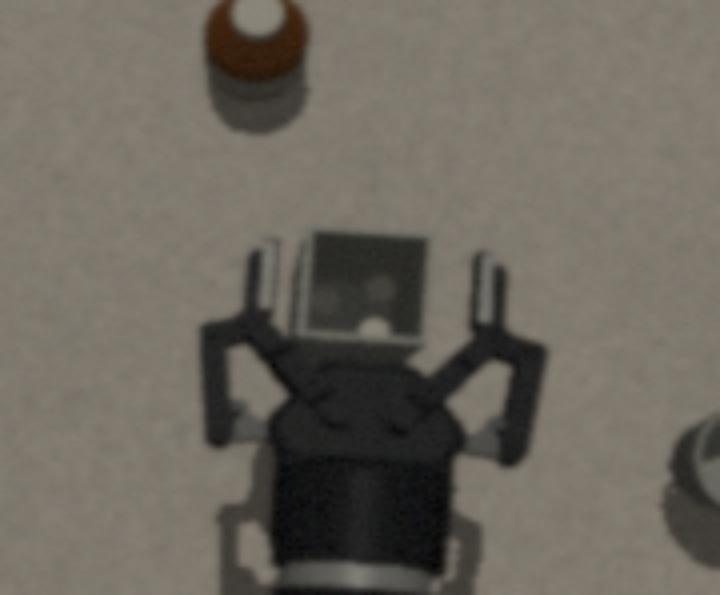

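Call:
play_rows(plan=[{"dx": 2.6, "dy": 0, "dz": 0.4, "rx": 0, "ry": 0, "rz": 0, "gripper": 0}, {"dx": 2.6, "dy": 0, "dz": 0.4, "rx": 0, "ry": 0, "rz": 0, "gripper": 0}, {"dx": 2.6, "dy": 0, "dz": 0.3, "rx": 0, "ry": 0, "rz": 0, "gripper": 0}, {"dx": 2.6, "dy": 0, "dz": 0.4, "rx": 0, "ry": 0, "rz": 0, "gripper": 0}, {"dx": 2.6, "dy": 0, "dz": 0.3, "rx": 0, "ry": 0.001, "rz": 0, "gripper": 0}, {"dx": 2.6, "dy": 0, "dz": 0.4, "rx": 0, "ry": 0.001, "rz": 0, "gripper": 0}, {"dx": 2.6, "dy": 0, "dz": 0.3, "rx": 0, "ry": 0, "rz": 0, "gripper": 0}, {"dx": 2.6, "dy": 0, "dz": 0.4, "rx": 0, "ry": 0.001, "rz": 0, "gripper": 0}, {"dx": 0, "dy": 0, "dz": 0, "rx": 0, "ry": 0, "rz": 0, "gripper": 0}, {"dx": 0, "dy": 0, "dz": 0, "rx": 0, "ry": 0, "rz": 0, "gripper": 0}])

```text
clock: 7.25
position: [0.6223, -0.1616, 0.0523]
eef_rot: [0.086, 1.707, -0.079]
ft_force: [-0.2, -0.2, -0.3]
gripper_width: 1.001
```

Call:
play_rows(newtons=60, plan=[{"dx": 0, "dy": 0, "dz": 0, "rx": 0, "ry": 0, "rz": 0, "gripper": 0.15}, {"dx": 0, "dy": 0, "dz": 0, "rx": 0, "ry": 0, "rz": 0, "gripper": 0.2}, {"dx": 0, "dy": 0, "dz": 0, "rx": 0, "ry": 0, "rz": 0, "gripper": 0.25}, {"dx": 0, "dy": 0, "dz": 0, "rx": 0, "ry": 0, "rz": 0, "gripper": 0.3}, {"dx": 0, "dy": 0, "dz": 0, "rx": 0, "ry": 0, "rz": 0, "gripper": 0.5}, {"dx": 0, "dy": 0, "dz": 0, "rx": 0, "ry": 0, "rz": 0, "gripper": 1}, {"dx": 0, "dy": 0, "dz": 0, "rx": 0, "ry": 0, "rz": 0, "gripper": 1}, {"dx": 0, "dy": 0, "dz": 0, "rx": 0, "ry": 0, "rz": 0, "gripper": 1}, {"dx": 0, "dy": 0, "dz": 0, "rx": 0, "ry": 0, "rz": 0, "gripper": 1}, {"dx": 0, "dy": 0, "dz": 0, "rx": 0, "ry": 0, "rz": 0, "gripper": 1}])

```text
clock: 8.25
position: [0.6219, -0.1625, 0.0524]
eef_rot: [0.089, 1.705, -0.08]
ft_force: [-3.7, 1.4, 6.3]
gripper_width: 0.698
```

Run:
```python
from h import *
s=show()
im,d,P=cloud('top');cv2.imwrite('pics/top3.png',cv2.resize(im[130:300,240:420],None,fx=4,fy=3.5))
A=P.reshape(-1,3);c=A[(A[:,2]>.188)&(A[:,2]<.215)&(abs(A[:,0]-.598)<.05)&(abs(A[:,1]+.158)<.05)]
print(len(c),cv2.minAreaRect((c[:,:2]*1000).astype(np.float32)))
```

```text
clock 8.25
joint_positions [-0.4355, 0.7803, 2.0355, 2.7789, 1.1278, 1.684]
position [0.6219, -0.1625, 0.0524]
ft_force [-3.7087, 1.371, 6.3113]
gripper_width 0.6981
[[-0.135, 0.106, 0.985], [0.013, 0.994, -0.105], [-0.991, -0.002, -0.136]]
265 ((600.3131103515625, -158.7530517578125), (60.42221450805664, 61.06243896484375), 83.40796661376953)
```

```bash
cat >> h.py <<'E'
_p=np.array([.6219,-.1625,.0524]);_Q=R.from_matrix([[-.135,.106,.985],[.013,.994,-.105],[-.991,-.002,-.136]])
_c=np.array([.6003,-.1588,0]);_Rc=R.from_euler('z',-6.1,degrees=True)
RELP=_Rc.inv().apply(_p-_c);RELQ=_Rc.inv()*_Q
def tool(c,Rc): return c+Rc.apply(RELP),Rc*RELQ
def can(p,Q): Rc=Q*RELQ.inv();return np.array(p)-Rc.apply(RELP),Rc
def sweep(st,segs):
    p=np.array(st['position']);q=R.from_rotvec(st['eef_rot']);cor=np.array([[x,y,z] for x in(-.03,.03) for y in(-.03,.03) for z in(0,.2)])
    for P,Q,n in segs:
        for i in range(n):
            k=n-i;p=p+(P-p)/k;q=q*R.from_rotvec((q.inv()*Q).as_rotvec()/k)
        # report at segment end
            c,r=can(p,q);L=RS.inv().apply(c+r.apply(cor)-O)
            print(i,'ys max',L[:,1].max().round(3),'z',L[:,2].min().round(3),L[:,2].max().round(3),'wristz',(p-q.apply([0,0,.245]))[2].round(3),gaps(c,r))
E
python3 - <<'E'
from h import *
s=sensors.state();p0=np.array(s['position']);q0=R.from_rotvec(s['eef_rot'])
print(RELP,RELQ.as_euler('yxz',degrees=True))
b,r=tip(0,-.05,.012,.03,12);P,Q=tool(b,r)
segs=[(p0+[0,0,.11],q0,5),(P+[0,-.05,.04],Q,13),(P,Q,2)]
sweep(s,segs);plan(s,segs,grip=1)
E
```

```text
[ 0.02187088 -0.00138375  0.0524    ] [ 9.78049541e+01 -9.65534484e-02  1.95387992e-02]
0 ys max -0.252 z 0.022 0.222 wristz 0.108 [np.float64(266.3), np.float64(262.3), np.float64(-330.2)]
1 ys max -0.252 z 0.044 0.244 wristz 0.13 [np.float64(266.3), np.float64(262.3), np.float64(-330.2)]
2 ys max -0.252 z 0.066 0.266 wristz 0.152 [np.float64(266.3), np.float64(262.3), np.float64(-330.2)]
3 ys max -0.252 z 0.088 0.288 wristz 0.174 [np.float64(266.3), np.float64(262.3), np.float64(-330.2)]
4 ys max -0.252 z 0.11 0.31 wristz 0.196 [np.float64(266.3), np.float64(262.3), np.float64(-330.2)]
0 ys max -0.231 z 0.105 0.312 wristz 0.189 [np.float64(270.3), np.float64(266.2), np.float64(-319.7)]
1 ys max -0.21 z 0.1 0.311 wristz 0.183 [np.float64(269.7), np.float64(265.8), np.float64(-305.4)]
2 ys max -0.191 z 0.097 0.309 wristz 0.177 [np.float64(265.0), np.float64(261.2), np.float64(-287.3)]
3 ys max -0.173 z 0.095 0.304 wristz 0.171 [np.float64(256.2), np.float64(252.7), np.float64(-266.1)]
4 ys max -0.156 z 0.094 0.297 wristz 0.166 [np.float64(243.8), np.float64(240.5), None]
5 ys max -0.
[... 1846 characters left out ...]
": 0.5, "rx": -0.008, "ry": -0.025, "rz": -0.121, "gripper": 1}, {"dx": -0.4, "dy": 0.3, "dz": 0.5, "rx": -0.009, "ry": -0.025, "rz": -0.122, "gripper": 1}, {"dx": -0.4, "dy": 0.2, "dz": 0.5, "rx": -0.008, "ry": -0.026, "rz": -0.121, "gripper": 1}, {"dx": -0.4, "dy": 0.2, "dz": 0.5, "rx": -0.009, "ry": -0.025, "rz": -0.122, "gripper": 1}, {"dx": -0.5, "dy": 0.1, "dz": 0.5, "rx": -0.008, "ry": -0.026, "rz": -0.121, "gripper": 1}, {"dx": -2.5, "dy": 2.0, "dz": 0.4, "rx": -0.0, "ry": 0.0, "rz": -0.0, "gripper": 1}, {"dx": -2.4, "dy": 2.0, "dz": 0.4, "rx": -0.0, "ry": 0.0, "rz": -0.0, "gripper": 1}]
end [ 0.6788 -0.0432  0.1136] [[0.176, 0.0, 0.984], [-0.984, -0.001, 0.176], [0.001, -1.0, -0.0]]
```

Call:
play_rows(newtons=80, plan=[{"dx": -2.2, "dy": 0, "dz": -0.3, "rx": 0, "ry": 0, "rz": 0, "gripper": 1}, {"dx": -2.2, "dy": 0, "dz": -0.3, "rx": 0, "ry": 0, "rz": 0, "gripper": 1}, {"dx": -2.2, "dy": 0, "dz": -0.3, "rx": 0, "ry": 0, "rz": 0, "gripper": 1}, {"dx": -2.1, "dy": 0, "dz": -0.3, "rx": 0, "ry": 0, "rz": 0, "gripper": 1}, {"dx": -2.2, "dy": 0, "dz": -0.3, "rx": 0, "ry": 0, "rz": 0, "gripper": 1}, {"dx": 0, "dy": 0.6, "dz": 0.4, "rx": -0.009, "ry": -0.025, "rz": -0.12, "gripper": 1}, {"dx": 0, "dy": 0.6, "dz": 0.4, "rx": -0.009, "ry": -0.025, "rz": -0.12, "gripper": 1}, {"dx": -0.1, "dy": 0.6, "dz": 0.4, "rx": -0.009, "ry": -0.025, "rz": -0.12, "gripper": 1}, {"dx": -0.2, "dy": 0.5, "dz": 0.4, "rx": -0.009, "ry": -0.025, "rz": -0.12, "gripper": 1}, {"dx": -0.2, "dy": 0.5, "dz": 0.4, "rx": -0.009, "ry": -0.025, "rz": -0.12, "gripper": 1}])

```text
clock: 9.3
position: [0.6438, -0.1347, 0.1573]
eef_rot: [-0.461, 1.561, -0.484]
ft_force: [0.7, -0.8, -3.6]
gripper_width: 0.694
```

Call:
play_rows(plan=[{"dx": -0.3, "dy": 0.5, "dz": 0.4, "rx": -0.009, "ry": -0.025, "rz": -0.12, "gripper": 1}, {"dx": -0.3, "dy": 0.4, "dz": 0.4, "rx": -0.009, "ry": -0.025, "rz": -0.12, "gripper": 1}, {"dx": -0.3, "dy": 0.4, "dz": 0.5, "rx": -0.009, "ry": -0.025, "rz": -0.12, "gripper": 1}, {"dx": -0.4, "dy": 0.4, "dz": 0.5, "rx": -0.009, "ry": -0.025, "rz": -0.12, "gripper": 1}, {"dx": -0.4, "dy": 0.3, "dz": 0.5, "rx": -0.009, "ry": -0.025, "rz": -0.12, "gripper": 1}, {"dx": -0.4, "dy": 0.2, "dz": 0.5, "rx": -0.009, "ry": -0.025, "rz": -0.12, "gripper": 1}, {"dx": -0.4, "dy": 0.2, "dz": 0.5, "rx": -0.009, "ry": -0.025, "rz": -0.12, "gripper": 1}, {"dx": -0.5, "dy": 0.1, "dz": 0.5, "rx": -0.009, "ry": -0.025, "rz": -0.1, "gripper": 1}, {"dx": 0, "dy": 0, "dz": 0, "rx": 0, "ry": 0, "rz": 0, "gripper": 1}, {"dx": 0, "dy": 0, "dz": 0, "rx": 0, "ry": 0, "rz": 0, "gripper": 1}])

```text
clock: 10.3
position: [0.6792, -0.0928, 0.1526]
eef_rot: [-1.264, 1.103, -1.049]
ft_force: [0.3, 1.0, -2.5]
gripper_width: 0.69
```

Run:
```python
from h import *
s=show()
c,r=can(s['position'],R.from_rotvec(s['eef_rot']));m=c+r.apply([0,0,.2]);print('base',c,'mouth',m,'tilt',np.degrees(np.arcsin(r.as_matrix()[2,2])))
im,d,P=cloud('top');cv2.imwrite('pics/top4.png',cv2.resize(im[120:330,150:400],None,fx=3,fy=2.8))
# top face of the level canister
n=r.apply([0,-1,0]);A=P.reshape(-1,3)-c;L=r.inv().apply(A)
k=(abs(L[:,0])<.05)&(L[:,2]>.09)&(L[:,2]<.23)&(L[:,1]<-.015)&(L[:,1]>-.05);L=L[k]
print(len(L),'pred face y -30:',np.median(L[:,1]),'z max',np.percentile(L[:,2],98),'x',np.percentile(L[:,0],[2,98]))
```

```text
clock 10.3
joint_positions [-0.3793, 0.6575, 1.9371, 2.5139, 1.1091, 0.349]
position [0.6792, -0.0928, 0.1526]
ft_force [0.3314, 0.9815, -2.5346]
gripper_width 0.6898
[[0.173, -0.01, 0.985], [-0.984, 0.037, 0.173], [-0.039, -0.999, -0.004]]
base [ 0.6743786  -0.14928861  0.14904939] mouth [0.61332746 0.04099355 0.15713992] tilt 2.3183982096442692
1887 pred face y -30: -0.030142580311975826 z max 0.19931958071326752 x [-0.02943137  0.02916832]
```

View pics/top4.png

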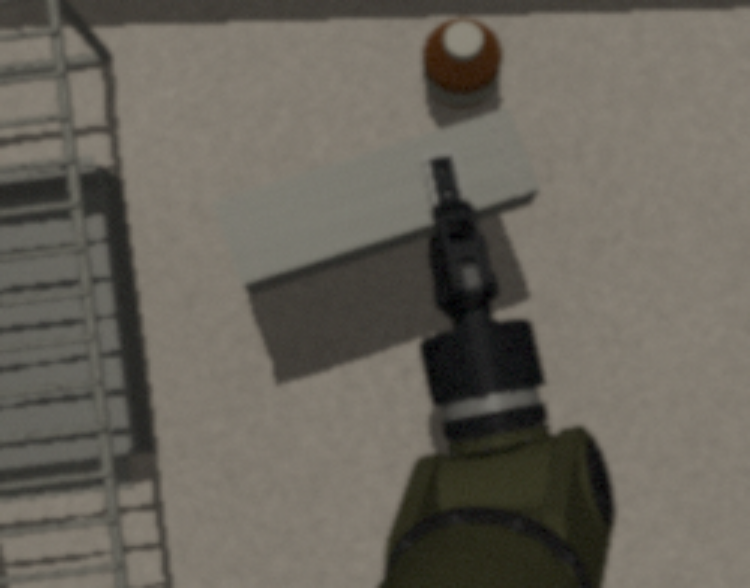

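Run:
```python
from h import *
s=sensors.state()
segs=[(*tool(*tip(0,-.045,.015,.01,12)),8),(*tool(*tip(0,.03,.012,.01,12)),12)]
sweep(s,segs);plan(s,segs,grip=1)
for S in segs: print(ik(S[0],S[1],s['joint_positions']))
```

```text
0 ys max -0.076 z 0.115 0.182 wristz 0.149 [None, None, None]
1 ys max -0.069 z 0.111 0.177 wristz 0.144 [None, None, None]
2 ys max -0.063 z 0.106 0.171 wristz 0.14 [None, None, None]
3 ys max -0.056 z 0.102 0.166 wristz 0.135 [None, None, None]
4 ys max -0.049 z 0.098 0.161 wristz 0.13 [None, None, None]
5 ys max -0.043 z 0.094 0.156 wristz 0.126 [None, None, None]
6 ys max -0.036 z 0.089 0.15 wristz 0.121 [None, None, None]
7 ys max -0.029 z 0.085 0.145 wristz 0.116 [None, None, None]
0 ys max -0.023 z 0.085 0.145 wristz 0.116 [None, None, None]
1 ys max -0.017 z 0.084 0.144 wristz 0.116 [None, None, None]
2 ys max -0.011 z 0.084 0.144 wristz 0.116 [None, None, None]
3 ys max -0.005 z 0.084 0.144 wristz 0.115 [None, None, None]
4 ys max 0.001 z 0.084 0.144 wristz 0.115 [None, None, np.float64(31.3)]
5 ys max 0.007 z 0.083 0.144 wristz 0.115 [None, np.float64(13.5), np.float64(31.5)]
6 ys max 0.014 z 0.083 0.143 wristz 0.115 [np.float64(13.2), np.float64(13.2), np.float64(31.8)]
7 ys max 0.02 z 0.083 0.143 wristz 0.114 [np.float64(13.0), np.float64(13.0), np.float64(32.0)]
8 ys max
[... 1783 characters left out ...]
}, {"dx": -0.7, "dy": 0.1, "dz": -0.1, "rx": 0.0, "ry": -0.0, "rz": -0.0, "gripper": 1}, {"dx": -0.6, "dy": 0.0, "dz": -0.0, "rx": 0.0, "ry": -0.0, "rz": -0.0, "gripper": 1}, {"dx": -0.7, "dy": 0.1, "dz": -0.1, "rx": 0.0, "ry": -0.0, "rz": -0.0, "gripper": 1}, {"dx": -0.6, "dy": 0.0, "dz": -0.0, "rx": 0.0, "ry": -0.0, "rz": -0.0, "gripper": 1}]
end [0.6348 0.0311 0.1138] [[0.175, -0.0, 0.985], [-0.985, -0.002, 0.175], [0.001, -1.0, -0.0]]
(array([-0.2828997 ,  0.71434682,  2.0070568 ,  2.64534201,  1.1963113 ,
        0.19375646]), np.float64(2.91583424072428e-11))
(array([-0.12259852,  0.69666682,  2.08408562,  2.82354251,  1.22651584,
        0.10891701]), np.float64(9.43689570931383e-15))
```

Call:
play_rows(plan=[{"dx": -0.7, "dy": 0.5, "dz": -0.2, "rx": 0, "ry": 0, "rz": -0.005, "gripper": 1}, {"dx": -0.7, "dy": 0.5, "dz": -0.1, "rx": 0, "ry": 0, "rz": -0.005, "gripper": 1}, {"dx": -0.7, "dy": 0.5, "dz": -0.2, "rx": 0.001, "ry": 0, "rz": -0.005, "gripper": 1}, {"dx": -0.7, "dy": 0.5, "dz": -0.1, "rx": 0, "ry": 0, "rz": -0.005, "gripper": 1}, {"dx": -0.7, "dy": 0.4, "dz": -0.2, "rx": 0.001, "ry": -0.001, "rz": -0.005, "gripper": 1}, {"dx": -0.7, "dy": 0.5, "dz": -0.1, "rx": 0, "ry": 0, "rz": -0.005, "gripper": 1}, {"dx": -0.6, "dy": 0.4, "dz": -0.2, "rx": 0.001, "ry": -0.001, "rz": -0.005, "gripper": 1}, {"dx": -0.7, "dy": 0.4, "dz": -0.1, "rx": 0, "ry": 0, "rz": -0.005, "gripper": 1}, {"dx": -0.6, "dy": 0, "dz": -0.1, "rx": 0, "ry": 0, "rz": 0, "gripper": 1}, {"dx": -0.6, "dy": 0, "dz": -0.1, "rx": 0, "ry": 0, "rz": 0, "gripper": 1}])

```text
clock: 11.35
position: [0.6537, -0.0281, 0.117]
eef_rot: [-1.29, 1.075, -1.081]
ft_force: [1.4, -0.1, -2.6]
gripper_width: 0.693
```

Call:
play_rows(plan=[{"dx": -0.6, "dy": 0, "dz": -0.1, "rx": 0, "ry": 0, "rz": 0, "gripper": 1}, {"dx": -0.6, "dy": 0, "dz": -0.1, "rx": 0, "ry": 0, "rz": 0, "gripper": 1}, {"dx": -0.6, "dy": 0, "dz": -0.1, "rx": 0, "ry": 0, "rz": 0, "gripper": 1}, {"dx": -0.6, "dy": 0, "dz": -0.1, "rx": 0, "ry": 0, "rz": 0, "gripper": 1}, {"dx": -0.6, "dy": 0.1, "dz": -0.1, "rx": 0, "ry": 0, "rz": 0, "gripper": 1}, {"dx": -0.6, "dy": 0, "dz": -0.1, "rx": 0, "ry": 0, "rz": 0, "gripper": 1}, {"dx": -0.7, "dy": 0.1, "dz": -0.1, "rx": 0, "ry": 0, "rz": 0, "gripper": 1}, {"dx": -0.6, "dy": 0, "dz": 0, "rx": 0, "ry": 0, "rz": 0, "gripper": 1}, {"dx": -0.7, "dy": 0.1, "dz": -0.1, "rx": 0, "ry": 0, "rz": 0, "gripper": 1}, {"dx": -0.6, "dy": 0, "dz": 0, "rx": 0, "ry": 0, "rz": 0, "gripper": 1}])

```text
clock: 12.35
position: [0.6348, 0.0317, 0.1136]
eef_rot: [-1.291, 1.075, -1.081]
ft_force: [-1.7, -1.2, -3.3]
gripper_width: 0.698
```

Run:
```python
from h import *
s=show()
segs=[(*tool(*tip(a,.03,.007+.005*(1-a/38),.01,12)),3) for a in (12,24)]+[(*tool(*tip(a,.03,.007,.01,12)),2) for a in (30,36)]
sweep(s,segs);plan(s,segs,grip=1)
for S in segs: print(ik(S[0],S[1],s['joint_positions'])[1], (RS.inv().apply(S[0]-S[1].apply([0,0,.245])-O)).round(3))
```

```text
clock 12.35
joint_positions [-0.1221, 0.6966, 2.0832, 2.8231, 1.2259, 0.1065]
position [0.6348, 0.0317, 0.1136]
ft_force [-1.6538, -1.1854, -3.2983]
gripper_width 0.6976
[[0.176, 0.001, 0.984], [-0.984, -0.004, 0.176], [0.005, -1.0, 0.0]]
0 ys max 0.05 z 0.079 0.153 wristz 0.119 [np.float64(10.8), np.float64(11.0), np.float64(32.5)]
1 ys max 0.054 z 0.076 0.164 wristz 0.123 [np.float64(9.8), np.float64(10.4), np.float64(31.1)]
2 ys max 0.058 z 0.074 0.174 wristz 0.128 [np.float64(9.1), np.float64(10.0), np.float64(29.2)]
0 ys max 0.062 z 0.071 0.184 wristz 0.133 [np.float64(7.9), np.float64(9.1), np.float64(27.1)]
1 ys max 0.066 z 0.068 0.193 wristz 0.137 [np.float64(7.0), np.float64(8.4), np.float64(24.4)]
2 ys max 0.069 z 0.066 0.202 wristz 0.141 [np.float64(6.3), np.float64(7.9), np.float64(21.0)]
0 ys max 0.071 z 0.063 0.208 wristz 0.143 [np.float64(5.0), np.float64(6.9), np.float64(18.9)]
1 ys max 0.073 z 0.061 0.213 wristz 0.145 [np.float64(3.8), np.float64(5.9), np.float64(16.4)]
0 ys max 0.075 z 0.059 0.219 wristz 0.148 [np.float64(3.5), np.float64(5.7), np.float64(13.0)]
1 y
[... 570 characters left out ...]
z": -0.1, "rx": 0.01, "ry": 0.0, "rz": -0.069, "gripper": 1}, {"dx": -0.2, "dy": -0.5, "dz": -0.0, "rx": 0.007, "ry": 0.0, "rz": -0.052, "gripper": 1}, {"dx": -0.3, "dy": -0.5, "dz": -0.1, "rx": 0.007, "ry": 0.0, "rz": -0.052, "gripper": 1}, {"dx": -0.2, "dy": -0.6, "dz": -0.0, "rx": 0.007, "ry": 0.0, "rz": -0.052, "gripper": 1}, {"dx": -0.2, "dy": -0.7, "dz": -0.0, "rx": 0.007, "ry": 0.0, "rz": -0.052, "gripper": 1}]
end [0.6207 0.0744 0.1704] [[0.117, 0.181, 0.977], [-0.803, -0.561, 0.2], [0.584, -0.808, 0.08]]
2.942091015256665e-15 [-0.191 -0.11   0.128]
8.257072803274923e-11 [-0.193 -0.097  0.141]
1.8188570649613207e-09 [-0.195 -0.09   0.145]
1.1102230246251565e-15 [-0.197 -0.082  0.151]
```

Call:
play_rows(plan=[{"dx": -0.4, "dy": -0.7, "dz": -0.1, "rx": 0.009, "ry": 0, "rz": -0.068, "gripper": 1}, {"dx": -0.3, "dy": -0.8, "dz": 0, "rx": 0.01, "ry": 0, "rz": -0.068, "gripper": 1}, {"dx": -0.2, "dy": -0.7, "dz": -0.1, "rx": 0.009, "ry": 0, "rz": -0.069, "gripper": 1}, {"dx": -0.4, "dy": -0.7, "dz": 0, "rx": 0.01, "ry": 0, "rz": -0.069, "gripper": 1}, {"dx": -0.3, "dy": -0.8, "dz": 0, "rx": 0.009, "ry": 0, "rz": -0.069, "gripper": 1}, {"dx": -0.2, "dy": -0.8, "dz": -0.1, "rx": 0.01, "ry": 0, "rz": -0.069, "gripper": 1}, {"dx": -0.2, "dy": -0.5, "dz": 0, "rx": 0.007, "ry": 0, "rz": -0.052, "gripper": 1}, {"dx": -0.3, "dy": -0.5, "dz": -0.1, "rx": 0.007, "ry": 0, "rz": -0.052, "gripper": 1}, {"dx": -0.2, "dy": -0.6, "dz": 0, "rx": 0.007, "ry": 0, "rz": -0.052, "gripper": 1}, {"dx": -0.2, "dy": -0.7, "dz": 0, "rx": 0.007, "ry": 0, "rz": -0.052, "gripper": 1}])

```text
clock: 13.35
position: [0.6208, 0.0742, 0.1707]
eef_rot: [-1.601, 0.621, -1.564]
ft_force: [0.2, 0.1, -3.5]
gripper_width: 0.694
```

Run:
```python
from h import *
s=show();c,r=can(s['position'],R.from_rotvec(s['eef_rot']));print(gaps(c,r))
a=cloud('top')[0];b=cloud('scene')[0]
cv2.imwrite('pics/both5.png',cv2.convertScaleAbs(np.hstack([cv2.resize(a[140:320,80:330],(400,300)),cv2.resize(b[200:400,200:460],(400,300))]),alpha=1.6))
```

```text
clock 13.35
joint_positions [-0.0303, 0.5821, 2.1336, 2.8953, 1.237, -0.5268]
position [0.6208, 0.0742, 0.1707]
ft_force [0.1779, 0.1244, -3.5144]
gripper_width 0.694
[[0.117, 0.182, 0.976], [-0.802, -0.562, 0.201], [0.586, -0.807, 0.08]]
[np.float64(3.4), np.float64(5.8), np.float64(8.7)]
```

View pics/both5.png

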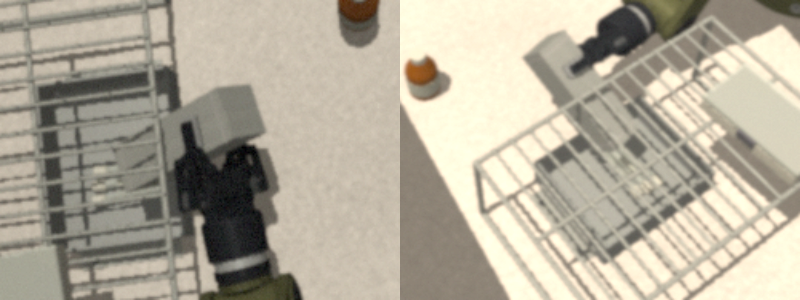

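Call:
play_rows(plan=[{"dx": 1, "dy": 0, "dz": 0, "rx": 0, "ry": 0, "rz": 0, "gripper": 1}, {"dx": -1, "dy": 0, "dz": 0, "rx": 0, "ry": 0, "rz": 0, "gripper": 1}, {"dx": 1, "dy": 0, "dz": 0, "rx": 0, "ry": 0, "rz": 0, "gripper": 1}, {"dx": -1, "dy": 0, "dz": 0, "rx": 0, "ry": 0, "rz": 0, "gripper": 1}, {"dx": 1.2, "dy": 0, "dz": 0, "rx": 0, "ry": 0, "rz": 0, "gripper": 1}, {"dx": -1.2, "dy": 0, "dz": 0, "rx": 0, "ry": 0, "rz": 0, "gripper": 1}, {"dx": 1.2, "dy": 0, "dz": 0, "rx": 0, "ry": 0, "rz": 0, "gripper": 1}, {"dx": -1.2, "dy": 0, "dz": 0, "rx": 0, "ry": 0, "rz": 0, "gripper": 1}, {"dx": 0, "dy": 0, "dz": 0, "rx": 0, "ry": 0, "rz": 0, "gripper": 1}, {"dx": 0, "dy": 0, "dz": 0, "rx": 0, "ry": 0, "rz": 0, "gripper": 1}])

```text
clock: 14.45
position: [0.6208, 0.0741, 0.1703]
eef_rot: [-1.601, 0.622, -1.561]
ft_force: [0.1, 0.4, -2.6]
gripper_width: 0.694
```

Run:
```python
from h import *
s=show();c,r=can(s['position'],R.from_rotvec(s['eef_rot']));print(gaps(c,r))
a=cloud('top')[0];b=cloud('scene')[0]
f=lambda x:cv2.resize(x,(400,400),interpolation=cv2.INTER_CUBIC)
cv2.imwrite('pics/both6.png',cv2.convertScaleAbs(np.hstack([f(a[180:290,100:210]),f(b[260:370,285:405])]),alpha=1.6))
```

```text
clock 14.45
joint_positions [-0.0309, 0.5827, 2.1335, 2.8941, 1.2367, -0.5242]
position [0.6208, 0.0741, 0.1703]
ft_force [0.0735, 0.3832, -2.6057]
gripper_width 0.6935
[[0.118, 0.181, 0.976], [-0.803, -0.561, 0.201], [0.584, -0.808, 0.079]]
[np.float64(3.3), np.float64(5.7), np.float64(9.1)]
```

View pics/both6.png

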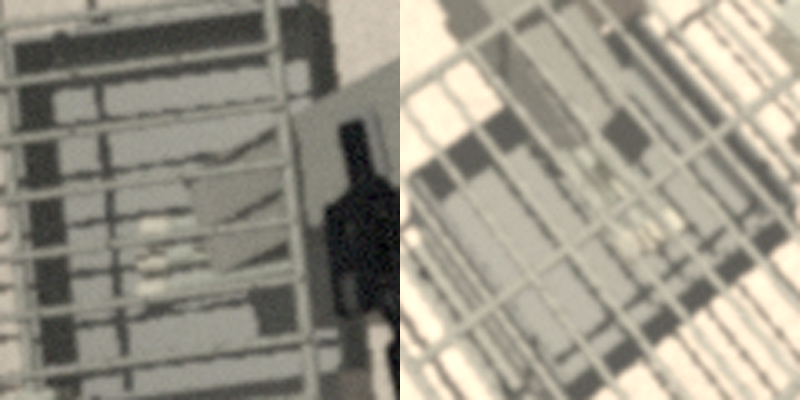

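Run:
```python
from h import *
s=sensors.state();c,r=can(s['position'],R.from_rotvec(s['eef_rot']))
for y in(-.03,.03):print('lip',RS.inv().apply(c+r.apply([[-.03,y,.2],[.03,y,.2]])-O).round(3).tolist())
def px(n,u,v,z):
    k,T=cam2world(n);d=T[:3,:3]@np.array([(u-k['cx'])/k['fx'],-(v-k['cy'])/k['fy'],-1]);p=T[:3,3]+d*(z-T[2,3])/d[2];return RS.inv().apply(p-O).round(3)
for zu,zv in((150,225),(150,258),(150,290)):
    print(px('top',100+zu*.275,180+zv*.275,.013))
for zu,zv in((672,220),(655,235),(628,242),(580,155)):
    print('sc',px('scene',285+(zu-400)*.3,260+zv*.275,.013))
```

```text
lip [[-0.033, 0.064, 0.107], [0.026, 0.077, 0.107]]
lip [[-0.025, 0.03, 0.058], [0.034, 0.042, 0.058]]
[0.011 0.126 0.013]
[-0.009  0.128  0.013]
[-0.029  0.13   0.013]
sc [-0.031  0.126  0.013]
sc [-0.014  0.127  0.013]
sc [0.006 0.12  0.013]
sc [-0.007  0.047  0.013]
```

Run:
```python
from h import *
s=sensors.state()
up=(O+RS.apply([.01,-.17,.03]),RS)
P,Q=tool(*up)
segs=[(*tool(*tip(18,.02,.008,.01,12)),4),(*tool(*tip(0,.01,.012,.01,12)),4)]
t=tool(*tip(-5,-.07,.03,.01,12));segs+=[(*t,4)]
segs+=[(P+[0,-.03,.05],Q,14),(P,Q,4)]
sweep(s,segs);plan(s,segs,grip=1)
J=s['joint_positions']
for S in segs: J,e=ik(S[0],S[1],J);print(J.round(2),e)
```

```text
0 ys max 0.072 z 0.061 0.216 wristz 0.147 [np.float64(3.1), np.float64(5.3), np.float64(15.2)]
1 ys max 0.067 z 0.064 0.208 wristz 0.144 [np.float64(3.4), np.float64(5.3), np.float64(20.4)]
2 ys max 0.061 z 0.067 0.199 wristz 0.14 [np.float64(4.4), np.float64(5.9), np.float64(24.5)]
3 ys max 0.054 z 0.071 0.19 wristz 0.137 [np.float64(6.0), np.float64(7.3), np.float64(27.2)]
0 ys max 0.048 z 0.074 0.179 wristz 0.131 [np.float64(6.6), np.float64(7.6), np.float64(30.5)]
1 ys max 0.041 z 0.076 0.167 wristz 0.125 [np.float64(7.7), np.float64(8.4), np.float64(32.7)]
2 ys max 0.033 z 0.079 0.154 wristz 0.119 [np.float64(9.5), np.float64(9.8), np.float64(33.5)]
3 ys max 0.025 z 0.082 0.142 wristz 0.113 [np.float64(12.0), np.float64(12.0), np.float64(33.0)]
0 ys max 0.004 z 0.081 0.145 wristz 0.114 [None, np.float64(14.9), np.float64(30.1)]
1 ys max -0.016 z 0.079 0.148 wristz 0.114 [None, None, None]
2 ys max -0.036 z 0.078 0.151 wristz 0.115 [None, None, None]
3 ys max -0.056 z 0.076 0.154 wristz 0.115 [None, None, None]
0 ys max -0.054 z 0.072 0.17 wristz 0.117 [None, None, None]
1 ys max
[... 3927 characters left out ...]
0, "ry": -0.0, "rz": 0.0, "gripper": 1}, {"dx": 1.2, "dy": 0.7, "dz": 0.2, "rx": -0.0, "ry": -0.0, "rz": 0.0, "gripper": 1}, {"dx": 1.3, "dy": 0.8, "dz": 0.3, "rx": -0.0, "ry": -0.0, "rz": 0.0, "gripper": 1}, {"dx": 1.2, "dy": 0.7, "dz": 0.2, "rx": -0.0, "ry": -0.0, "rz": 0.0, "gripper": 1}]
end [ 0.6178 -0.0407  0.0829] [[-0.135, -0.103, 0.985], [-0.016, 0.995, 0.102], [-0.991, -0.002, -0.136]]
[-0.11  0.63  2.1   2.83  1.22 -0.19] 1.0866862965031032e-11
[-0.17  0.7   2.07  2.77  1.22  0.13] 1.2796985693341867e-11
[-0.34  0.73  1.97  2.58  1.18  0.32] 7.216449660063516e-16
[-0.34  0.55  2.12  2.62  1.02  1.8 ] 2.249879581250891e-09
[-0.27  0.68  2.11  2.73  1.11  1.71] 5.105915690251095e-11
```

Call:
play_rows(plan=[{"dx": 0.4, "dy": 1.0, "dz": 0, "rx": -0.011, "ry": 0, "rz": 0.078, "gripper": 1}, {"dx": 0.5, "dy": 1.0, "dz": 0.1, "rx": -0.011, "ry": 0, "rz": 0.078, "gripper": 1}, {"dx": 0.5, "dy": 0.9, "dz": 0.1, "rx": -0.011, "ry": 0, "rz": 0.078, "gripper": 1}, {"dx": 0.6, "dy": 0.9, "dz": 0.1, "rx": -0.01, "ry": 0, "rz": 0.078, "gripper": 1}, {"dx": 0.4, "dy": 1.0, "dz": 0, "rx": -0.011, "ry": 0, "rz": 0.078, "gripper": 1}, {"dx": 0.5, "dy": 1.0, "dz": 0.1, "rx": -0.011, "ry": 0, "rz": 0.078, "gripper": 1}, {"dx": 0.6, "dy": 1.0, "dz": 0.1, "rx": -0.01, "ry": 0, "rz": 0.078, "gripper": 1}, {"dx": 0.6, "dy": 0.9, "dz": 0.1, "rx": -0.011, "ry": 0, "rz": 0.078, "gripper": 1}, {"dx": 2.1, "dy": 0, "dz": 0.3, "rx": -0.003, "ry": 0, "rz": 0.022, "gripper": 1}, {"dx": 2.1, "dy": 0, "dz": 0.3, "rx": -0.003, "ry": 0, "rz": 0.021, "gripper": 1}])

```text
clock: 15.55
position: [0.6546, -0.0285, 0.1124]
eef_rot: [-1.264, 1.106, -1.042]
ft_force: [1.0, -0.2, -3.5]
gripper_width: 0.69
```

Call:
play_rows(plan=[{"dx": 2.1, "dy": -0.1, "dz": 0.3, "rx": -0.003, "ry": 0, "rz": 0.022, "gripper": 1}, {"dx": 2.1, "dy": -0.1, "dz": 0.2, "rx": -0.003, "ry": 0, "rz": 0.021, "gripper": 1}, {"dx": -0.1, "dy": -0.1, "dz": -0.3, "rx": -0.002, "ry": 0.011, "rz": 0.106, "gripper": 1}, {"dx": -0.1, "dy": -0.1, "dz": -0.4, "rx": -0.002, "ry": 0.011, "rz": 0.106, "gripper": 1}, {"dx": -0.1, "dy": -0.1, "dz": -0.3, "rx": -0.002, "ry": 0.011, "rz": 0.106, "gripper": 1}, {"dx": -0.1, "dy": -0.1, "dz": -0.4, "rx": -0.002, "ry": 0.011, "rz": 0.106, "gripper": 1}, {"dx": -0.1, "dy": -0.1, "dz": -0.4, "rx": -0.002, "ry": 0.011, "rz": 0.106, "gripper": 1}, {"dx": -0.1, "dy": -0.1, "dz": -0.3, "rx": -0.003, "ry": 0.011, "rz": 0.106, "gripper": 1}, {"dx": -0.1, "dy": -0.1, "dz": -0.4, "rx": -0.002, "ry": 0.011, "rz": 0.106, "gripper": 1}, {"dx": -0.1, "dy": -0.1, "dz": -0.3, "rx": -0.003, "ry": 0.011, "rz": 0.106, "gripper": 1}])

```text
clock: 16.55
position: [0.6387, -0.0691, 0.1237]
eef_rot: [-0.604, 1.542, -0.4]
ft_force: [0.5, 0.0, -2.8]
gripper_width: 0.691
```

Call:
play_rows(plan=[{"dx": -0.1, "dy": -0.1, "dz": -0.4, "rx": -0.002, "ry": 0.011, "rz": 0.106, "gripper": 1}, {"dx": -0.1, "dy": 0, "dz": -0.4, "rx": -0.002, "ry": 0.011, "rz": 0.106, "gripper": 1}, {"dx": -0.1, "dy": 0, "dz": -0.3, "rx": -0.003, "ry": 0.011, "rz": 0.106, "gripper": 1}, {"dx": -0.1, "dy": 0, "dz": -0.4, "rx": -0.002, "ry": 0.012, "rz": 0.106, "gripper": 1}, {"dx": -0.1, "dy": 0, "dz": -0.3, "rx": -0.003, "ry": 0.011, "rz": 0.106, "gripper": 1}, {"dx": -0.2, "dy": 0, "dz": -0.4, "rx": -0.002, "ry": 0.012, "rz": 0.106, "gripper": 1}, {"dx": 1.2, "dy": 0.7, "dz": 0.3, "rx": 0, "ry": 0, "rz": 0, "gripper": 1}, {"dx": 1.2, "dy": 0.7, "dz": 0.2, "rx": 0, "ry": 0, "rz": 0, "gripper": 1}, {"dx": 1.3, "dy": 0.8, "dz": 0.3, "rx": 0, "ry": 0, "rz": 0, "gripper": 1}, {"dx": 1.2, "dy": 0.7, "dz": 0.2, "rx": 0, "ry": 0, "rz": 0, "gripper": 1}])

```text
clock: 17.55
position: [0.6179, -0.0407, 0.0824]
eef_rot: [-0.092, 1.706, 0.074]
ft_force: [1.4, -0.0, -2.5]
gripper_width: 0.695
```

Run:
```python
from h import *
s=show();c,r=can(s['position'],R.from_rotvec(s['eef_rot']));print(c,r.as_euler('zyx',degrees=True))
a=cloud('top')[0]
cv2.imwrite('pics/top7.png',cv2.convertScaleAbs(cv2.resize(a[170:300,95:355],(800,400),interpolation=cv2.INTER_CUBIC),alpha=1.6))
P,Q=tool(O+RS.apply([.01,-.17,.001]),RS)
plan(s,[(P,Q,8),(P,Q,2)],grip=1)
```

```text
clock 17.55
joint_positions [-0.2686, 0.6817, 2.1138, 2.7286, 1.1138, 1.7046]
position [0.6179, -0.0407, 0.0824]
ft_force [1.3815, -0.0259, -2.5182]
gripper_width 0.6948
[[-0.135, -0.104, 0.985], [-0.018, 0.995, 0.102], [-0.991, -0.004, -0.136]]
[ 0.59601333 -0.04169116  0.03001608] [ 5.94029308  0.00980978 -0.13694979]
[{"dx": 0.4, "dy": 0.0, "dz": 0.0, "rx": 0.0, "ry": -0.0, "rz": 0.0, "gripper": 1}, {"dx": 0.4, "dy": 0.0, "dz": 0.1, "rx": 0.0, "ry": -0.0, "rz": 0.0, "gripper": 1}, {"dx": 0.3, "dy": 0.0, "dz": 0.0, "rx": 0.0, "ry": -0.0, "rz": 0.0, "gripper": 1}, {"dx": 0.4, "dy": 0.0, "dz": 0.1, "rx": 0.0, "ry": -0.0, "rz": 0.0, "gripper": 1}, {"dx": 0.3, "dy": 0.0, "dz": 0.0, "rx": 0.0, "ry": -0.0, "rz": 0.001, "gripper": 1}, {"dx": 0.4, "dy": 0.0, "dz": 0.1, "rx": 0.0, "ry": -0.0, "rz": 0.0, "gripper": 1}, {"dx": 0.3, "dy": 0.0, "dz": 0.0, "rx": 0.0, "ry": -0.0, "rz": 0.001, "gripper": 1}, {"dx": 0.4, "dy": 0.1, "dz": 0.1, "rx": 0.0, "ry": -0.0, "rz": 0.0, "gripper": 1}, {"dx": -0.0, "dy": -0.0, "dz": -0.0, "rx": 0.0, "ry": -0.0, "rz": 0.0, "gripper": 1}, {"dx": -0.0, "dy": -0.0, "dz": -0.0, "rx": 0.0, "ry": -0.0, "rz": 0.0, "gripper": 1}]
end [ 0.6178 -0.0398  0.0531] [[-0.135, -0.104, 0.985], [-0.016, 0.995, 0.102], [-0.991, -0.002, -0.136]]
```

View pics/top7.png

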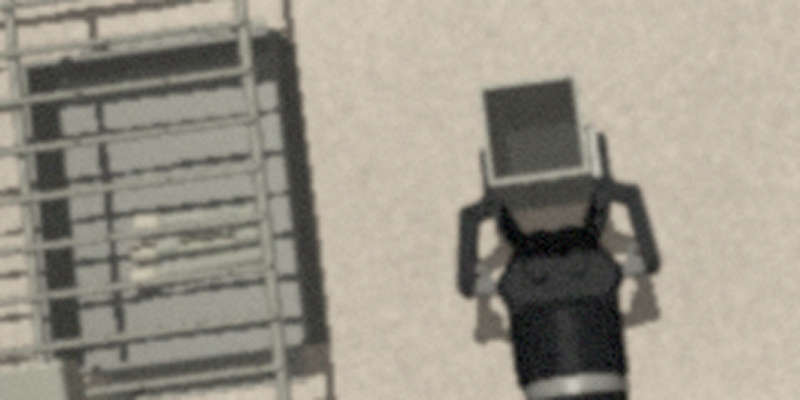

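The canister mouth, about (535,130), shows an empty floor. Three white caps lie in the tub near (145,220/245/272), so I'll set it down.

Call:
play_rows(plan=[{"dx": 0.4, "dy": 0, "dz": 0, "rx": 0, "ry": 0, "rz": 0, "gripper": 1}, {"dx": 0.4, "dy": 0, "dz": 0.1, "rx": 0, "ry": 0, "rz": 0, "gripper": 1}, {"dx": 0.3, "dy": 0, "dz": 0, "rx": 0, "ry": 0, "rz": 0, "gripper": 1}, {"dx": 0.4, "dy": 0, "dz": 0.1, "rx": 0, "ry": 0, "rz": 0, "gripper": 1}, {"dx": 0.3, "dy": 0, "dz": 0, "rx": 0, "ry": 0, "rz": 0.001, "gripper": 1}, {"dx": 0.4, "dy": 0, "dz": 0.1, "rx": 0, "ry": 0, "rz": 0, "gripper": 1}, {"dx": 0.3, "dy": 0, "dz": 0, "rx": 0, "ry": 0, "rz": 0.001, "gripper": 1}, {"dx": 0.3, "dy": 0, "dz": 0.1, "rx": 0, "ry": 0, "rz": 0, "gripper": 1}, {"dx": 0.1, "dy": 0, "dz": 0, "rx": 0, "ry": 0, "rz": 0, "gripper": 1}, {"dx": 0, "dy": 0, "dz": 0, "rx": 0, "ry": 0, "rz": 0, "gripper": 1}])

```text
clock: 18.6
position: [0.6178, -0.0409, 0.0533]
eef_rot: [-0.09, 1.706, 0.076]
ft_force: [-0.2, -0.9, -2.4]
gripper_width: 0.695
```

```bash
python3 -c "
from h import *
s=show();print(can(s['position'],R.from_rotvec(s['eef_rot']))[0])"
```

```text
clock 18.6
joint_positions [-0.2694, 0.7638, 2.0913, 2.7383, 1.1682, 1.6811]
position [0.6178, -0.0409, 0.0533]
ft_force [-0.1586, -0.8888, -2.3888]
gripper_width 0.6951
[[-0.136, -0.104, 0.985], [-0.016, 0.995, 0.103], [-0.991, -0.002, -0.137]]
[ 0.59590615 -0.04182762  0.00091367]
```

Call:
play_rows(plan=[{"dx": 0.05, "dy": 0, "dz": 0, "rx": 0, "ry": 0, "rz": 0, "gripper": 1}, {"dx": 0.05, "dy": 0, "dz": 0, "rx": 0, "ry": 0, "rz": 0, "gripper": 1}, {"dx": 0, "dy": 0, "dz": 0, "rx": 0, "ry": 0, "rz": 0, "gripper": 1}, {"dx": 0, "dy": 0, "dz": 0, "rx": 0, "ry": 0, "rz": 0, "gripper": 0.28}, {"dx": 0, "dy": 0, "dz": 0, "rx": 0, "ry": 0, "rz": 0, "gripper": 0.22}, {"dx": 0, "dy": 0, "dz": 0, "rx": 0, "ry": 0, "rz": 0, "gripper": 0.15}, {"dx": 0, "dy": 0, "dz": 0, "rx": 0, "ry": 0, "rz": 0, "gripper": 0.08}, {"dx": 0, "dy": 0, "dz": 0, "rx": 0, "ry": 0, "rz": 0, "gripper": 0}, {"dx": 0, "dy": 0, "dz": 0, "rx": 0, "ry": 0, "rz": 0, "gripper": 0}, {"dx": 0, "dy": 0, "dz": 0, "rx": 0, "ry": 0, "rz": 0, "gripper": 0}])

```text
clock: 19.6
position: [0.6177, -0.041, 0.0525]
eef_rot: [-0.09, 1.706, 0.076]
ft_force: [0.7, 0.4, -0.1]
gripper_width: 0.999
```

Run:
```python
from h import *
s=show()
im,d,P=cloud('top');A=P.reshape(-1,3);c=A[(A[:,2]>.188)&(A[:,2]<.212)&(abs(A[:,0]-.596)<.05)&(abs(A[:,1]+.042)<.05)]
print(len(c),cv2.minAreaRect((c[:,:2]*1000).astype(np.float32)))
q=R.from_rotvec(s['eef_rot']);p=np.array(s['position']);b=-q.apply([0,0,1])*[1,1,0]
plan(s,[(p+b*.12+[0,0,.03],q,10)])
```

```text
clock 19.6
joint_positions [-0.2695, 0.7661, 2.0909, 2.7385, 1.1702, 1.6802]
position [0.6177, -0.041, 0.0525]
ft_force [0.7495, 0.4438, -0.0897]
gripper_width 0.9985
[[-0.135, -0.104, 0.985], [-0.016, 0.995, 0.103], [-0.991, -0.002, -0.136]]
248 ((595.076171875, -42.10214614868164), (60.449676513671875, 59.95863723754883), 6.014311790466309)
[{"dx": -0.1, "dy": -0.0, "dz": -1.2, "rx": 0.0, "ry": 0.0, "rz": 0.0, "gripper": 0}, {"dx": -0.1, "dy": -0.0, "dz": -1.2, "rx": 0.0, "ry": 0.0, "rz": 0.0, "gripper": 0}, {"dx": -0.1, "dy": -0.0, "dz": -1.2, "rx": 0.0, "ry": 0.0, "rz": 0.0, "gripper": 0}, {"dx": -0.2, "dy": -0.0, "dz": -1.2, "rx": 0.0, "ry": 0.0, "rz": 0.0, "gripper": 0}, {"dx": -0.1, "dy": -0.0, "dz": -1.2, "rx": 0.0, "ry": 0.0, "rz": 0.0, "gripper": 0}, {"dx": -0.2, "dy": -0.0, "dz": -1.2, "rx": 0.0, "ry": 0.0, "rz": 0.0, "gripper": 0}, {"dx": -0.1, "dy": -0.0, "dz": -1.2, "rx": 0.0, "ry": 0.0, "rz": 0.0, "gripper": 0}, {"dx": -0.2, "dy": -0.0, "dz": -1.3, "rx": 0.0, "ry": 0.0, "rz": 0.0, "gripper": 0}, {"dx": -0.1, "dy": -0.0, "dz": -1.2, "rx": 0.0, "ry": 0.0, "rz": 0.0, "gripper": 0}, {"dx": -0.2, "dy": -0.0, "dz": -1.3, "rx": 0.0, "ry": 0.0, "rz": 0.0, "gripper": 0}]
end [ 0.4994 -0.0532  0.083 ] [[-0.135, -0.104, 0.985], [-0.016, 0.995, 0.103], [-0.991, -0.002, -0.136]]
```

Call:
play_rows(plan=[{"dx": -0.1, "dy": 0, "dz": -1, "rx": 0, "ry": 0, "rz": 0, "gripper": 0}, {"dx": -0.1, "dy": 0, "dz": -1, "rx": 0, "ry": 0, "rz": 0, "gripper": 0}, {"dx": -0.2, "dy": 0, "dz": -1, "rx": 0, "ry": 0, "rz": 0, "gripper": 0}, {"dx": -0.2, "dy": 0, "dz": -1, "rx": 0, "ry": 0, "rz": 0, "gripper": 0}, {"dx": -0.2, "dy": 0, "dz": -1, "rx": 0, "ry": 0, "rz": 0, "gripper": 0}, {"dx": -0.2, "dy": 0, "dz": -1, "rx": 0, "ry": 0, "rz": 0, "gripper": 0}, {"dx": -0.2, "dy": 0, "dz": -1, "rx": 0, "ry": 0, "rz": 0, "gripper": 0}, {"dx": -0.2, "dy": 0, "dz": -1, "rx": 0, "ry": 0, "rz": 0, "gripper": 0}, {"dx": -0.2, "dy": 0, "dz": -1, "rx": 0, "ry": 0, "rz": 0, "gripper": 0}, {"dx": -0.2, "dy": 0, "dz": -1, "rx": 0, "ry": 0, "rz": 0, "gripper": 0}])

```text
clock: 20.65
position: [0.5209, -0.051, 0.0843]
eef_rot: [-0.09, 1.706, 0.076]
ft_force: [-0.3, 0.2, 0.2]
gripper_width: 1.001
```

Run:
```python
from h import *
s=show()
im,d,P=cloud('top');A=P.reshape(-1,3);c=A[(A[:,2]>.188)&(A[:,2]<.212)&(abs(A[:,0]-.596)<.05)&(abs(A[:,1]+.042)<.05)]
print(len(c),cv2.minAreaRect((c[:,:2]*1000).astype(np.float32)))
b0=np.load('/tmp/top.npz')['im']
for n,(v,u) in dict(bottle=(slice(120,165),slice(285,325)),beaker=(slice(240,290),slice(400,455))).items(): print(n,np.abs(b0[v,u].astype(int)-im[v,u]).mean().round(2))
b=cloud('scene')[0]
cv2.imwrite('pics/end.png',cv2.convertScaleAbs(np.hstack([cv2.resize(im[110:310,90:460],(480,400)),cv2.resize(b[130:370,190:410],(320,400))]),alpha=1.6))
```

```text
clock 20.65
joint_positions [-0.3922, 0.6246, 2.338, 2.6267, 1.2773, 1.6574]
position [0.5209, -0.051, 0.0843]
ft_force [-0.2879, 0.2463, 0.2249]
gripper_width 1.0009
[[-0.135, -0.104, 0.985], [-0.016, 0.995, 0.103], [-0.991, -0.002, -0.136]]
254 ((595.0313720703125, -42.189735412597656), (61.22607421875, 60.248836517333984), 6.491448879241943)
bottle 3.28
beaker 3.18
```

View pics/end.png

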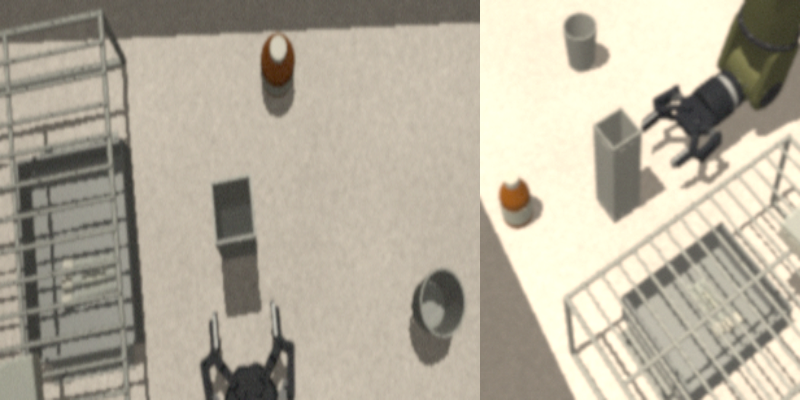

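The canister stands empty at (235,215), clear of the gripper. The three tubes lie in the tub near (70,285), and the bottle and beaker have not moved. I'm handing the job in.

```bash
python3 -c "
from h import *
print(workorder.sign_off())"
```

```text
the job is handed in; nothing more can be done
None
```

The three tubes are in the waste tub, and the empty canister stands upright on the bench in front of it, released. I handed the job in at about 21 s on the robot's clock.

- **How it was done:** I gripped the canister low on its sides and slid its mouth level between the tub's rim and the shelf. I then tilted it to about 36° below level and shook it lightly. After drawing it back out I stood it upright about 17 cm in front of the shelf's front edge and backed the gripper away.
- **Last checks:**
  - The top view taken before setting it down showed the canister empty. The tub held three caps, and their positions matched tubes lying on its floor.
  - The canister stands at about (0.595, -0.042) m and did not move when I let go or backed away.
  - The bottle and beaker look the same as in the first pictures.
- **Forces and clearances:** The force readings I took stayed under about 8 N. My pose model left about 9 mm to the shelf and 3 mm to the rim at the tightest point. No reading showed a knock on the shelf, but that is from the model and readings rather than a close-up view.

None of the checks failed or disagreed.

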